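# Ready the bench torch: shield in its rack, knob on the gas valve

## Robot

A 7-joint arm with a two-finger parallel gripper is mounted at the origin on the work surface. World frame = base frame: x ahead of the robot, y to its left, z up, the work surface at z = 0. Lengths are in m, angles in rad, forces in N, time in s.
With the tool pointing down it reaches from about 0.425 to 0.875 m from the base axis. Payload 4.7 kg.
Tool frame: the origin (TCP) lies midway between the tips of the shut fingers; the grasp point (between the pads) lies 19 mm behind it; z points along the fingers, y is the direction in which the jaws open and shut (so a half turn about z gives the same grasp; the last joint's range is limited). The gripper opens to 87 mm and grips with 3 to 60 N. Pads are 19 mm wide; open, the fingers measure 117 mm over their backs; the gripper's body (75 mm by 190 mm) begins 51 mm behind the grasp point.
Start: joints at [-1.323, 0.321, -0.07, 1.45, 0.023, 1.371, -0.057], TCP at [0.151, 0.632, 0.223] pointing down, gripper open.
Joint ranges: [-2.86, 2.86], [-0.3, 2.09], [-1.38, 1.24], [0.06, 2.45], [-1.56, 4.7], [0.09, 2.05], [-2.69, 2.69]. Speed limits (rad/s): [2.57, 2.57, 3.14, 3.14, 3.14, 3.14, 3.14].

## Interface

Orientations are given as a rotation vector (axis times angle).
In Python, from bench import monitor, eyes, order gives the robot as it stands. The module is installed in compiled form; this text tells all that it offers.
- The arm moves only by the shell command python3 -m pendant 'ROWS' [FORCE]. ROWS is JSON, a list of rows, each a list of 3 entries, a list of its own where there are three numbers: the turn, a rotation vector about the tool's x, y, z in degrees, then the shift along the tool's x, y, z in m, then the gripper command: -1 is fully open, 1 is shut, values between are in proportion. In form: [[[rx, ry, rz], [tx, ty, tz], hand], ...]. A call has 1 to 8 rows; each row shifts and turns the commanded pose from where the row before left it, along the tool's axes as they then stand; what a row does not reach is not made up. A row lasts 1/8 s, in which the tool goes at most 62.5 mm and 10.7 degrees, less where a joint would pass 70% of its speed; a pose out of reach is approached as far as the arm can. A call is refused whole if a number of a shift passes 0.0625 or a number of a turn 10.7, either way. A call with a gripper value outside its range is refused whole. The fingers move at their own pace and stop on an object; FORCE is the grip in N (left out, the last holds). Time passes only in rows, so rows that do not move let the fingers close. It gives the time, the measured TCP pose, the force and the opening at its end, in the units of the state.
- monitor.get_state(): the state, without advancing time (a new reading comes with each control period).
- eyes.get_image(name): name is "side" or "top" or "wrist"; returns a dict with "color" (420x560x3 uint8, red, green, blue), "range_z" (420x560 float32, m along the optical axis (not along the pixel's ray), 0 where there is no reading), "fx", "fy", "cx", "cy" (pixels), "k1" (the pictures are not rectified: a ray, as slopes to the right and down, at radius r is drawn at 1 + k1 r^2 times it, then the intrinsics apply), "world_to_cam" (4x4, takes a point from world to camera coordinates). Camera axes: x right, y up, looking along -z (the intrinsics and any distortion apply to the point x, -y, -z); pixel columns grow to the right and rows downward; lengths in m; the calibration is good to about 2 mm. A picture is of the moment at which its call begins.
- order.close_job(): hands the job in, once; it reports no verdict.
The state is a dict: "time": time; "joint_positions": joint angles; "qd": joint speeds; "joint_torque": joint torques, N m; "position": TCP position; "tool_rot": TCP orientation; "ft_force": force on the tool from outside, world axes, zero at the start; "torque": the same for the moment, N m; "grip_width": opening from 0.0 (shut) to 1.0 (fully open).
Only numpy, scipy, OpenCV 4.12 (cv2) and the standard library are available. Lean on these libraries where they do the work, as an engineer would, in place of code of your own. Each camera call takes 0.05 s, during which the arm holds its last target.

## Task

Get the glassblowing torch ready to light: take the dark green shield plate out of its wooden stand and stand it upright on its edge in the empty slot of the aluminium rack, seated on the slot's floor, and let go of it. Then turn the red knob so that the flat in its bore matches the flat of the bare D-shaft on the blue console, push it fully home on the shaft, and press it right down against the valve's spring as when lighting. Finish while still holding the knob pressed down, with the shield standing in its slot and the other things left where they are.

Things in the scene. Friction and masses are not known exactly. Their poses are not given: they have to be found in the camera images.
- shield: Dark green plate with a thin black frame, 6 thick (its x) x 90 wide (its y) x 95 high (its z), 130 g +-30 %. Origin: middle of its lower edge; z up along the plate, x normal to its faces. Starts in the wooden stand, lower edge 22 mm above the table, leaning 0.35 rad with its top towards the robot; draw it out along its own z. Both faces and both ends are alike.
- stand: Fixed wooden stand, 100 x 124 mm foot, that holds the shield at the start. Its rest wall on the robot's side covers the lowest 45 mm of the plate, its lip on the far side 10 mm, so the upper 50 mm of both faces are free. Origin: centre of its underside.
- slot (a point): Middle of the floor of the rack's empty slot (on the robot's side), 8 mm above the table. x: across the slot, away from the robot at yaw 0; y: along it; z up. Slot 10 wide, 13 in its top 3 mm, 25 deep (rim 33 mm above the table), 104 long between end stops. The plate fits with play and may lean up to 0.19 rad in it.
- rack: Fixed aluminium rack with two parallel slots, 92 (x) x 124 (y) x 33 high. Origin: centre of its underside.
- clear_plate: Clear low plate 6 x 90 x 50 mm standing in the rack's other slot, 45 mm from the empty slot on its +x side (top 58 mm above the table). Origin: middle of its lower edge, z up. Bystander, leave it standing.
- knob: Red knob standing on the table, bore down: 40 long (its x) x 26 wide (its y, two parallel flat sides to grip, full height) x 34 high, 60 g +-30 %. Origin: centre of its underside, z up. A white line on the top and down one end marks +x. D-shaped bore underneath, 18 diameter, 16 deep, centred, its flat on the +x (marked) side, 5 from the axis; 2 mm lead-in at the mouth.
- spindle_tip (a point): Centre of the top end of the bare steel D-shaft. z up; x points from the axis to the shaft's flat: the knob fits only with its x along this x. Shaft 16 diameter, flat 4 from the axis, end chamfered 2 mm, 24 mm above its flange; it does not turn. Knob home: its origin 16 mm below this point. Shaft and point sink as the valve is pressed.
- console: Fixed blue console, 180 x 200 x 70 high; origin: centre of its underside. The bare D-shaft stands on its top on the -y side, on a dark flange 38 wide, 4 thick, with a white tick on the side of the shaft's flat. A green knob, already fitted, is 110 mm from it towards +y; a torch nozzle 130 to 150 mm away reaches 146 mm above the table.
- spindle (a joint): How far the valve's shaft is pressed down, m: 0 released, 0.006 at its stop. Spring: about 2.3 N to start, 11 N at the stop; it springs back when let go.
- screwdriver: Yellow-handled screwdriver lying on the table, 170 long. Origin: under its middle. Bystander.
- jar: Jar with a blue cap, 60 wide, 90 high. Origin: centre of its underside. Bystander.
- fitting: Brass pipe fitting standing on the table, 32 wide, 44 high. Origin: centre of its underside. Bystander.
- dish: White ceramic dish, 90 wide, 25 high. Origin: centre of its underside. Bystander.
- graphite: Dark graphite block 70 x 40 x 20. Origin: centre of its underside. Bystander.
- cup: Steel cup, 70 wide, 80 high. Origin: centre of its underside. Bystander.
Not all that is in view belongs to the job. What is shaped like the shield but orange or white is not meant.

How it is judged:
By the outcome, as a careful person would: the job done as asked, in the order asked, and still so for the second after the job is handed in, while the arm keeps its last pose, push and grip.
It also fails if it takes over 64 s, if anything falls off the work surface, if the arm or the gripper's body presses on something with over 40 N, if the wrist force passes 120 N, or if a joint passes its speed limit or range.

## Working session

There is one attempt and no reset: what is moved stays moved. The work goes in short steps, Python scripts to look and compute and a shell command to move; the robot and the scene stay as the last step left them, time stands still between calls to the robot, and variables do not carry over. Pictures are saved under pics/ and viewed, and the job is handed in when it is done.

```bash
mkdir -p pics; ls; cat > h.py <<'E'
import numpy as np, cv2, pickle
from scipy.spatial.transform import Rotation as R
from bench import monitor, eyes, order
def shot(n,tag):
    d=eyes.get_image(n); pickle.dump(d,open(f'pics/{tag}.pkl','wb'))
    cv2.imwrite(f'pics/{tag}.png',d['color'][:,:,::-1]); return d
def load(tag): return pickle.load(open(f'pics/{tag}.pkl','rb'))
def xyz(d):
    h,w=d['range_z'].shape
    u,v=np.meshgrid(np.arange(w),np.arange(h))
    K=np.array([[d['fx'],0,d['cx']],[0,d['fy'],d['cy']],[0,0,1.]])
    p=cv2.undistortPoints(np.stack([u,v],-1).reshape(-1,1,2).astype(np.float64),K,np.array([d['k1'],0,0,0,0.])).reshape(h,w,2)
    z=d['range_z'].astype(float)
    c=np.stack([p[...,0]*z,-p[...,1]*z,-z,np.ones_like(z)],-1)
    P=c@np.linalg.inv(d['world_to_cam']).T
    P=P[...,:3].copy(); P[z==0]=np.nan
    return P
def proj(d,X):
    X=np.atleast_2d(X); c=np.c_[X,np.ones(len(X))]@d['world_to_cam'].T
    K=np.array([[d['fx'],0,d['cx']],[0,d['fy'],d['cy']],[0,0,1.]])
    p=c[:,:3]*[1,-1,-1]
    return cv2.projectPoints(p,np.zeros(3),np.zeros(3),K,np.array([d['k1'],0,0,0,0.]))[0].reshape(-1,2)
def st():
    s=monitor.get_state(); print({k:(np.round(v,4).tolist()) for k,v in s.items()}); return s
E
python3 - <<'E'
from h import *
st()
for n in ['side','top','wrist']:
    d=shot(n,n+'0'); print(n,d['fx'],d['k1'],np.round(np.linalg.inv(d['world_to_cam']),3).tolist())
E
```

```text
pics
{'time': 0.0, 'joint_positions': [-1.3229, 0.3218, -0.0701, 1.4517, 0.0226, 1.3709, -0.0569], 'qd': [-0.0008, 0.0002, -0.0002, 0.002, 0.0017, -0.0003, 0.0006], 'joint_torque': [-0.0008, -49.1291, -0.4044, -31.2534, -0.0638, 0.0436, 0.0002], 'position': [0.1505, 0.6317, 0.2215], 'tool_rot': [-0.3665, -3.12, 0.003], 'ft_force': [-0.5708, 0.0412, -0.391], 'torque': [-0.0483, 0.008, -0.0348], 'grip_width': 0.9991}
side 506.85870134239036 -0.03681856923099775 [[0.867, 0.282, -0.41, -0.012], [-0.497, 0.459, -0.736, -1.096], [-0.019, 0.842, 0.539, 0.832], [0.0, 0.0, 0.0, 1.0]]
top 479.90525269151766 0.04429382554409245 [[-0.018, 0.994, -0.106, 0.409], [-1.0, -0.018, 0.004, -0.044], [0.002, 0.106, 0.994, 1.269], [0.0, 0.0, 0.0, 1.0]]
wrist 297.1293578844821 -0.011700962270220733 [[0.232, -0.929, -0.289, 0.073], [0.973, 0.222, 0.07, 0.651], [-0.001, -0.297, 0.955, 0.384], [0.0, 0.0, 0.0, 1.0]]
```

View pics/side0.png

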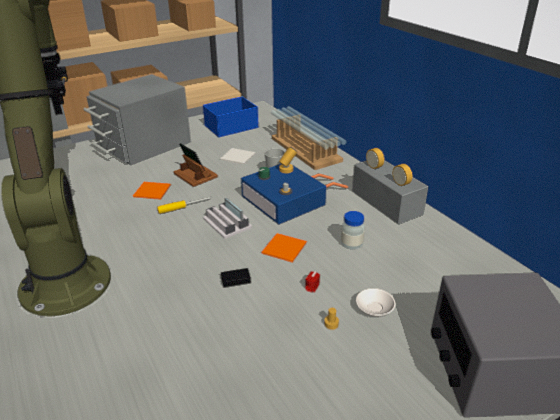

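View pics/top0.png

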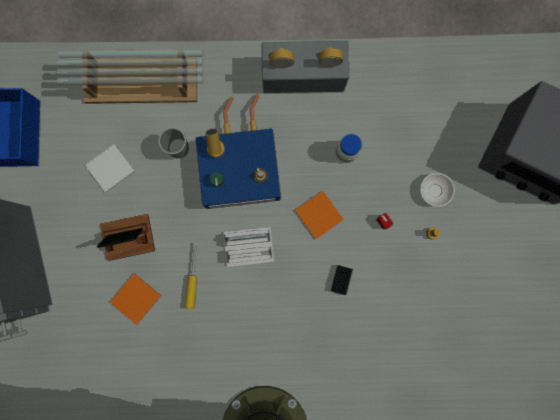

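View pics/wrist0.png

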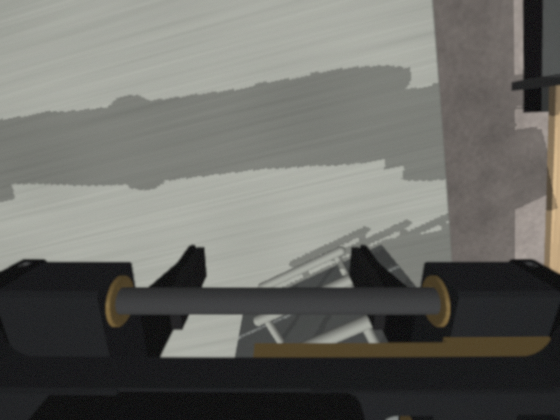

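```bash
python3 - <<'E'
from h import *
T=load('top0');S=load('side0')
def crop(d,u,v,w,h,k): return cv2.resize(d['color'][v:v+h,u:u+w,::-1],None,fx=k,fy=k,interpolation=cv2.INTER_CUBIC)
a=crop(T,90,120,200,150,4); cv2.imwrite('pics/c1.png',a)
a=crop(S,160,130,180,120,4); cv2.imwrite('pics/c2.png',a)
PT=xyz(T);PS=xyz(S)
for n,P,pts in [('top',PT,[(122,238),(385,220),(376,217),(260,174),(250,247),(216,179),(342,280),(150,247),(300,300)]),('side',PS,[(190,155),(313,281),(286,187),(228,217),(300,330)])]:
    for u,v in pts: print(n,u,v,np.round(P[v,u],4))
E
```

```text
top 122 238 [0.4879 0.3336 0.099 ]
top 385 220 [ 0.5261 -0.3215  0.0355]
top 376 217 [ 0.5376 -0.3056  0.0024]
top 260 174 [ 0.64   -0.0032  0.0988]
top 250 247 [0.4641 0.029  0.0061]
top 216 179 [0.6296 0.1058 0.0972]
top 342 280 [ 0.3743 -0.2077  0.0209]
top 150 247 [0.4688 0.2889 0.0122]
top 300 300 [ 0.3238 -0.0995 -0.0044]
side 190 155 [0.4835 0.3398 0.0835]
side 313 281 [ 0.5161 -0.3394  0.0318]
side 286 187 [ 0.6404 -0.01    0.088 ]
side 228 217 [0.4702 0.0333 0.0181]
side 300 330 [ 0.4207 -0.4326  0.0025]
```

View pics/c1.png

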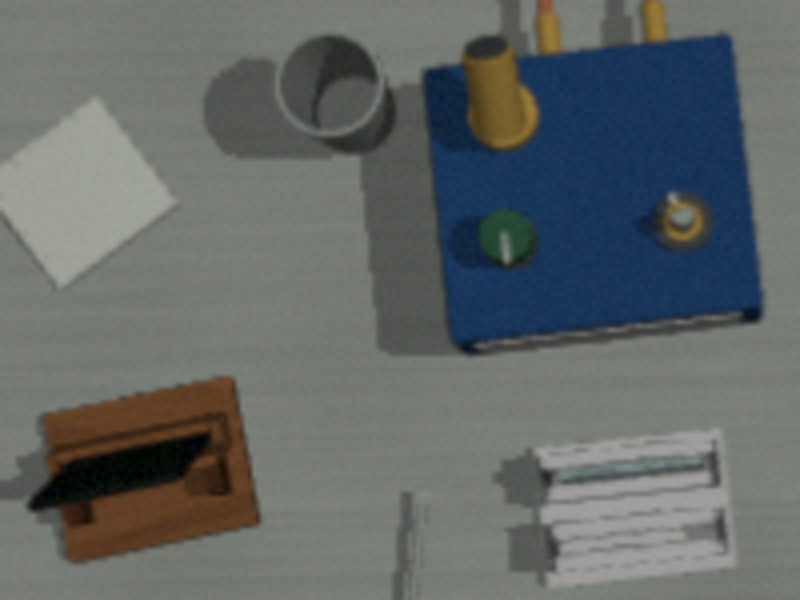

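View pics/c2.png

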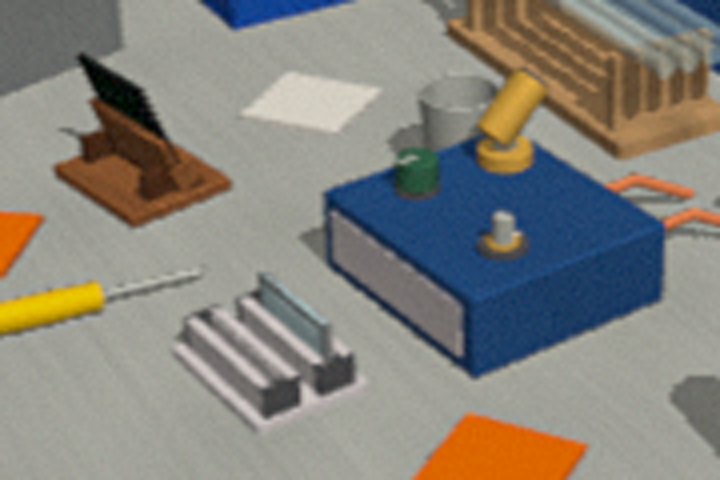

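```bash
cat >> h.py <<'E'
def plan(pos,rot,s=None,dist=.05,ang=9.):
    """rows in tool frame to go to pos with Rotation rot; linear interp, returns list"""
    s=s or monitor.get_state()
    p0=np.array(s['position']);r0=R.from_rotvec(s['tool_rot'])
    dr=(r0.inv()*rot).as_rotvec(degrees=True); dp=np.array(pos)-p0
    n=int(max(1,np.ceil(np.linalg.norm(dp)/dist),np.ceil(np.linalg.norm(dr)/ang)))
    sr=R.from_rotvec(dr/n,degrees=True)
    print('n',n,'turn/row',np.round(dr/n,2).tolist(),'total turn',np.round(dr,2),'total dp world',np.round(dp,4))
    r=r0
    print('shift start frame total',np.round(r0.inv().apply(dp),4),'end frame',np.round(rot.inv().apply(dp),4))
    for i in range(n):
        print('  turn',np.round(dr/n,2).tolist(),'shift(before)',np.round(r.inv().apply(dp/n),4).tolist(),'shift(after)',np.round((r*sr).inv().apply(dp/n),4).tolist())
        r=r*sr
def tool(yaw_y,tilt=0.,axis=None):
    """tool pointing down, tool y at world yaw (deg)"""
    a=np.deg2rad(yaw_y); y=np.array([np.cos(a),np.sin(a),0]);z=np.array([0,0,-1.]);x=np.cross(y,z)
    return R.from_matrix(np.c_[x,y,z])
E
python3 - <<'E'
from h import *
P=xyz(load('top0'))
m=(P[...,1]>.5)&(P[...,2]>.02); q=P[m]; print(q.min(0),q.max(0)); q=q[q[:,0]<.5];print(q.min(0),q.max(0))
plan([.46,.20,.27],tool(10))
E
```

```text
[0.24568156 0.50019974 0.02002326] [0.94820794 0.68065255 0.22290563]
[0.24568156 0.53736216 0.02002326] [0.49984528 0.63766788 0.22290563]
n 11 turn/row [-0.01, 0.0, 6.06] total turn [-7.000e-02  5.000e-02  6.661e+01] total dp world [ 0.3095 -0.4319  0.0483]
shift start frame total [-0.4011 -0.3485 -0.0477] end frame [-0.4791  0.2298 -0.0483]
  turn [-0.01, 0.0, 6.06] shift(before) [-0.0365, -0.0317, -0.0043] shift(after) [-0.0396, -0.0277, -0.0043]
  turn [-0.01, 0.0, 6.06] shift(before) [-0.0396, -0.0277, -0.0043] shift(after) [-0.0423, -0.0233, -0.0044]
  turn [-0.01, 0.0, 6.06] shift(before) [-0.0423, -0.0233, -0.0044] shift(after) [-0.0445, -0.0187, -0.0044]
  turn [-0.01, 0.0, 6.06] shift(before) [-0.0445, -0.0187, -0.0044] shift(after) [-0.0463, -0.0139, -0.0044]
  turn [-0.01, 0.0, 6.06] shift(before) [-0.0463, -0.0139, -0.0044] shift(after) [-0.0475, -0.009, -0.0044]
  turn [-0.01, 0.0, 6.06] shift(before) [-0.0475, -0.009, -0.0044] shift(after) [-0.0481, -0.0039, -0.0044]
  turn [-0.01, 0.0, 6.06] shift(before) [-0.0481, -0.0039, -0.0044] shift(after) [-0.0483, 0.0012, -0.0044]
  turn [-0.01, 0.0, 6.06] shift(before) [-0.0483, 0.0012, -0.0044] shift(after) [-0.0479, 0.0063, -0.0044]
  turn [-0.01, 0.0, 6.06] shift(before) [-0.0479, 0.0063, -0.0044] shift(after) [-0.047, 0.0113, -0.0044]
  turn [-0.01, 0.0, 6.06] shift(before) [-0.047, 0.0113, -0.0044] shift(after) [-0.0455, 0.0162, -0.0044]
  turn [-0.01, 0.0, 6.06] shift(before) [-0.0455, 0.0162, -0.0044] shift(after) [-0.0436, 0.0209, -0.0044]
```

```bash
python3 -m pendant '[[[0,0,0],[-0.01,-0.05,-0.025],-1],[[0,0,0],[-0.01,-0.05,-0.02],-1],[[0,0,0],[-0.01,-0.05,-0.005],-1],[[0,0,8],[-0.04,-0.01,0],-1],[[0,0,8],[-0.04,-0.01,0],-1],[[0,0,8],[-0.04,0,0],-1],[[0,0,8],[-0.04,0,0],-1],[[0,0,8],[-0.04,0,0],-1]]'; python3 - <<'E'
from h import *
plan([.46,.20,.27],tool(10))
E
```

```text
time: 1.15
position: [0.3109, 0.3632, 0.2723]
tool_rot: [1.418, 2.803, -0.0]
ft_force: [-0.2, -0.1, 0.4]
grip_width: 0.998
n 5 turn/row [-0.0, 0.0, 5.27] total turn [-1.000e-02  1.000e-02  2.633e+01] total dp world [ 0.1491 -0.1632 -0.0023]
shift start frame total [-0.2198  0.0234  0.0023] end frame [-0.1866  0.1185  0.0023]
  turn [-0.0, 0.0, 5.27] shift(before) [-0.044, 0.0047, 0.0005] shift(after) [-0.0433, 0.0087, 0.0005]
  turn [-0.0, 0.0, 5.27] shift(before) [-0.0433, 0.0087, 0.0005] shift(after) [-0.0424, 0.0126, 0.0005]
  turn [-0.0, 0.0, 5.27] shift(before) [-0.0424, 0.0126, 0.0005] shift(after) [-0.041, 0.0165, 0.0005]
  turn [-0.0, 0.0, 5.27] shift(before) [-0.041, 0.0165, 0.0005] shift(after) [-0.0393, 0.0202, 0.0005]
  turn [-0.0, 0.0, 5.27] shift(before) [-0.0393, 0.0202, 0.0005] shift(after) [-0.0373, 0.0237, 0.0005]
```

```bash
python3 -m pendant '[[[0,0,5.3],[-0.044,0.006,0],-1],[[0,0,5.3],[-0.043,0.010,0],-1],[[0,0,5.3],[-0.042,0.014,0],-1],[[0,0,5.3],[-0.04,0.018,0],-1],[[0,0,5.3],[-0.038,0.022,0],-1],[[0,0,0],[0,0,0],-1]]'; python3 - <<'E'
from h import *
d=shot('wrist','w1'); st()
E
```

```text
time: 1.9
position: [0.4673, 0.2036, 0.2724]
tool_rot: [2.025, 2.4, -0.001]
ft_force: [1.0, 0.3, 0.3]
grip_width: 1.0
{'time': 1.95, 'joint_positions': [-0.843, -0.0099, 0.3739, 1.7291, 0.0037, 1.4222, -0.2966], 'qd': [-0.028, -0.0059, -0.0498, 0.0088, -0.0175, 0.0014, 0.0004], 'joint_torque': [1.4045, -28.6509, 1.3491, -31.8278, 0.2392, -0.0309, -0.0025], 'position': [0.4658, 0.2059, 0.2723], 'tool_rot': [-2.021, -2.4049, 0.0008], 'ft_force': [-0.516, 0.5636, 0.6703], 'torque': [-0.0451, 0.0832, -0.0167], 'grip_width': 1.0009}
```

View pics/w1.png

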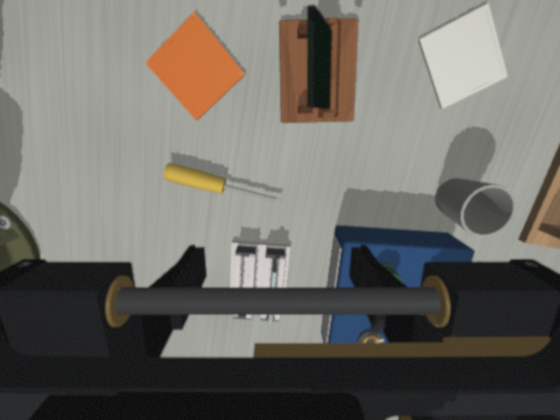

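```bash
cat > fit.py <<'E'
from h import *
def shieldfit(tag):
    d=load(tag);P=xyz(d);c=d['color'].astype(int)
    dark=(c.sum(2)<110)&(c[...,0]<=c[...,1]+5)
    m=dark&(abs(P[...,0]-.48)<.08)&(abs(P[...,1]-.325)<.09)&(P[...,2]>.05)&(P[...,2]<.13)
    q=P[m]; print(tag,len(q),q.min(0).round(4),q.max(0).round(4))
    return q
if __name__=='__main__':
  for t in ['w1','top0','side0']:
    q=shieldfit(t)
    if len(q)<20: continue
    c=q.mean(0);
    for _ in range(3):
        u,s,vt=np.linalg.svd(q-q.mean(0)); n=vt[2]; r=(q-q.mean(0))@n; q=q[abs(r)<.003]
    n=n*np.sign(n[0]); print(' c',q.mean(0).round(4),'n',n.round(3),'rms',r.std().round(4),'lean',np.arcsin(n[2]).round(3),'yaw',np.degrees(np.arctan2(n[1],n[0])).round(2))
    yax=np.array([-n[1],n[0],0]);yax/=np.linalg.norm(yax); zax=np.cross(n,yax)
    print(' y range',np.percentile(q@yax,[1,5,50,95,99]).round(4),'z',np.percentile(q@zax,[1,50,95,99]).round(4),'zax',zax.round(3), 'n.off',(q@n).mean().round(4))
E
python3 fit.py
```

```text
w1 1696 [0.4679 0.3033 0.0501] [0.5098 0.394  0.1149]
 c [0.4873 0.3498 0.0912] n [0.913 0.175 0.369] rms 0.001 lean 0.378 yaw 10.86
 y range [0.2071 0.2109 0.2523 0.2903 0.2932] z [-0.159  -0.1123 -0.0931 -0.0925] zax [-0.363 -0.07   0.929] n.off 0.5397
top0 296 [0.4686 0.3008 0.0507] [0.508  0.3912 0.1151]
 c [0.4875 0.3457 0.0886] n [0.916 0.172 0.362] rms 0.0011 lean 0.371 yaw 10.66
 y range [0.2053 0.2086 0.2494 0.29   0.2935] z [-0.1539 -0.1115 -0.0884 -0.0866] zax [-0.356 -0.067  0.932] n.off 0.5382
side0 121 [0.4672 0.2959 0.0632] [0.5008 0.3868 0.1132]
 c [0.4829 0.3404 0.0895] n [0.922 0.179 0.344] rms 0.0012 lean 0.351 yaw 10.97
 y range [0.199  0.2021 0.2416 0.2837 0.2887] z [-0.1278 -0.1025 -0.0806 -0.0775] zax [-0.338 -0.065  0.939] n.off 0.5367
```

```bash
cat > sh.py <<'E'
from h import *
lean=.35; yaw=np.deg2rad(10.8)
def frame(lean,yaw):
    n=np.array([np.cos(lean)*np.cos(yaw),np.cos(lean)*np.sin(yaw),np.sin(lean)])
    y=np.array([-np.sin(yaw),np.cos(yaw),0]); z=np.cross(n,y); return n,y,z
n,y,z=frame(lean,yaw)
Rg=R.from_matrix(np.c_[np.cross(n,-z),n,-z])
g=np.array([.4835,.3456,.0934]); tcp=g-.019*z
E
python3 - <<'E'
from sh import *
print(tcp); st(); plan(tcp+.07*z,Rg)
E
```

```text
[0.48989966 0.3468208  0.07555192]
{'time': 1.95, 'joint_positions': [-0.843, -0.0099, 0.3739, 1.7291, 0.0037, 1.4222, -0.2966], 'qd': [-0.028, -0.0059, -0.0498, 0.0088, -0.0175, 0.0014, 0.0004], 'joint_torque': [1.4045, -28.6509, 1.3491, -31.8278, 0.2392, -0.0309, -0.0025], 'position': [0.4658, 0.2059, 0.2723], 'tool_rot': [-2.021, -2.4049, 0.0008], 'ft_force': [-0.516, 0.5636, 0.6703], 'torque': [-0.0451, 0.0832, -0.0167], 'grip_width': 1.0009}
n 4 turn/row [-5.02, 0.04, -0.22] total turn [-20.08   0.16  -0.87] total dp world [ 0.0005  0.1364 -0.131 ]
shift start frame total [0.1343 0.024  0.131 ] end frame [ 0.1339 -0.0204  0.132 ]
  turn [-5.02, 0.04, -0.22] shift(before) [0.0336, 0.006, 0.0327] shift(after) [0.0335, 0.0033, 0.0332]
  turn [-5.02, 0.04, -0.22] shift(before) [0.0335, 0.0033, 0.0332] shift(after) [0.0335, 0.0005, 0.0334]
  turn [-5.02, 0.04, -0.22] shift(before) [0.0335, 0.0005, 0.0334] shift(after) [0.0335, -0.0023, 0.0333]
  turn [-5.02, 0.04, -0.22] shift(before) [0.0335, -0.0023, 0.0333] shift(after) [0.0335, -0.0051, 0.033]
```

```bash
python3 -m pendant '[[[-5,0,-0.2],[0.0335,0.005,0.033],-1],[[-5,0,-0.2],[0.0335,0.002,0.033],-1],[[-5,0,-0.2],[0.0335,-0.001,0.033],-1],[[-5,0,-0.2],[0.0335,-0.004,0.033],-1],[[0,0,0],[0,0,0],-1],[[0,0,0],[0,0,0],-1]]'; python3 - <<'E'
from sh import *
d=shot('wrist','w2')
plan(tcp,Rg)
E
python3 - <<'E'
import fit; from h import *
q=fit.shieldfit('w2')
for _ in range(3):
    u,s,vt=np.linalg.svd(q-q.mean(0)); n=vt[2]; r=(q-q.mean(0))@n; q=q[abs(r)<.003]
n*=np.sign(n[0]); print(q.mean(0),n,np.arcsin(n[2]),np.degrees(np.arctan2(n[1],n[0])),r.std())
nn=np.array([.9228,.176,.343]); print((q@nn).mean())
E
```

```text
time: 2.7
position: [0.4596, 0.3431, 0.1416]
tool_rot: [1.84, 2.232, 0.391]
ft_force: [0.3, -0.8, 0.1]
grip_width: 0.998
n 2 turn/row [0.0, 0.03, 0.05] total turn [0.01 0.06 0.1 ] total dp world [ 0.0293  0.004  -0.0668]
shift start frame total [-0.0015  0.0048  0.0729] end frame [-0.0016  0.0048  0.0729]
  turn [0.0, 0.03, 0.05] shift(before) [-0.0007, 0.0024, 0.0365] shift(after) [-0.0008, 0.0024, 0.0365]
  turn [0.0, 0.03, 0.05] shift(before) [-0.0008, 0.0024, 0.0365] shift(after) [-0.0008, 0.0024, 0.0365]
w2 531 [0.4104 0.312  0.0519] [0.4902 0.3957 0.1299]
[0.47661638 0.34846797 0.11059547] [0.89314475 0.1844382  0.41021337] 0.42268801299675846 11.667813721962167 0.0009778305943056544
0.5390862006662048
```

View pics/w2.png

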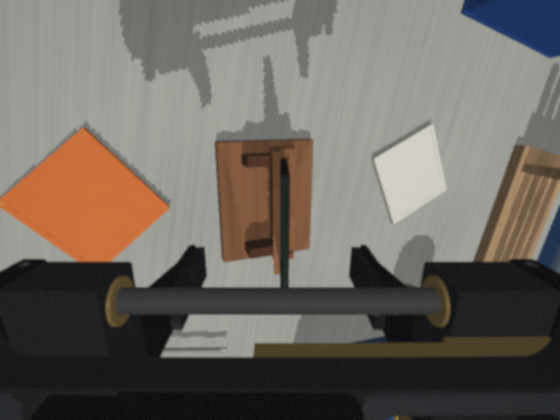

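```bash
python3 -m pendant '[[[0,0,0],[-0.001,0.005,0.025],-1],[[0,0,0],[0,0,0.025],-1],[[0,0,0],[0,0,0.023],-1],[[0,0,0],[0,0,0],-1]]' ; python3 -m pendant '[[[0,0,0],[0,0,0],1],[[0,0,0],[0,0,0],1],[[0,0,0],[0,0,0],1],[[0,0,0],[0,0,0],1],[[0,0,0],[0,0,0],1],[[0,0,0],[0,0,0],1]]' 30; python3 - <<'E'
from sh import *
st(); d=shot('wrist','w3')
E
```

```text
time: 3.25
position: [0.4902, 0.3455, 0.0739]
tool_rot: [1.844, 2.227, 0.388]
ft_force: [0.1, -0.7, 0.2]
grip_width: 0.998
time: 4.0
position: [0.4893, 0.3471, 0.0743]
tool_rot: [1.841, 2.23, 0.391]
ft_force: [-0.9, 0.3, 0.2]
grip_width: 0.403
{'time': 4.0, 'joint_positions': [-0.973, 0.1383, 0.2054, 2.0421, 0.2591, 0.6878, -0.761], 'qd': [0.0007, 0.0016, -0.0001, -0.0003, -0.0002, 0.0015, 0.001], 'joint_torque': [-0.0047, -34.4954, 1.0933, -27.7063, 0.7016, -1.2633, -0.0261], 'position': [0.4893, 0.3471, 0.0743], 'tool_rot': [1.8411, 2.23, 0.3908], 'ft_force': [-0.8529, 0.297, 0.2458], 'torque': [-0.178, 0.3692, 0.0618], 'grip_width': 0.403}
```

View pics/w3.png

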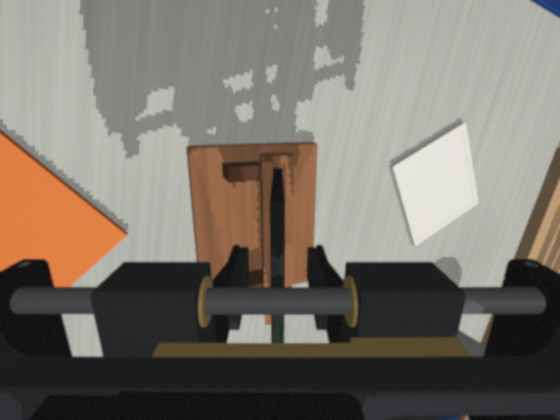

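Still closing; the plate at (277,230) is centred between the fingers. Continue closing.

```bash
python3 -m pendant '[[[0,0,0],[0,0,0],1],[[0,0,0],[0,0,0],1],[[0,0,0],[0,0,0],1],[[0,0,0],[0,0,0],1],[[0,0,0],[0,0,0],1],[[0,0,0],[0,0,0],1]]' 30; python3 -m pendant '[[[0,0,0],[0,0,0],1],[[0,0,0],[0,0,0],1]]'
```

```text
time: 4.8
position: [0.4894, 0.3471, 0.0744]
tool_rot: [1.841, 2.23, 0.391]
ft_force: [0.2, 0.5, -0.4]
grip_width: 0.067
time: 5.05
position: [0.4893, 0.3471, 0.0743]
tool_rot: [1.841, 2.23, 0.391]
ft_force: [0.6, 0.1, -0.7]
grip_width: 0.066
```

```bash
python3 -m pendant '[[[0,0,0],[0,0,-0.015],1],[[0,0,0],[0,0,-0.02],1],[[0,0,0],[0,0,-0.025],1],[[0,0,0],[0,0,-0.03],1],[[0,0,0],[0,0,-0.03],1],[[0,0,0],[0,0,0],1]]' ; python3 - <<'E'
from sh import *
T=shot('top','t1'); S=shot('side','s1'); W=shot('wrist','w4');st()
a=cv2.resize(S['color'][100:260,120:360,::-1],None,fx=3,fy=3,interpolation=cv2.INTER_CUBIC);cv2.imwrite('pics/s1c.png',a)
E
```

```text
time: 5.8
position: [0.4491, 0.341, 0.1901]
tool_rot: [1.841, 2.23, 0.398]
ft_force: [-0.2, 0.4, -1.2]
grip_width: 0.068
{'time': 5.95, 'joint_positions': [-1.0104, -0.0635, 0.1737, 1.9994, 0.273, 0.9426, -0.7771], 'qd': [0.0033, 0.0149, 0.0017, 0.007, 0.0012, -0.0021, -0.0013], 'joint_torque': [-0.1156, -28.3641, -0.5953, -32.5389, 1.0061, -1.3954, -0.0285], 'position': [0.4485, 0.339, 0.186], 'tool_rot': [1.8416, 2.2303, 0.3883], 'ft_force': [0.0102, -0.2202, -1.8092], 'torque': [-0.1948, 0.5741, -0.0163], 'grip_width': 0.0646}
```

View pics/s1c.png

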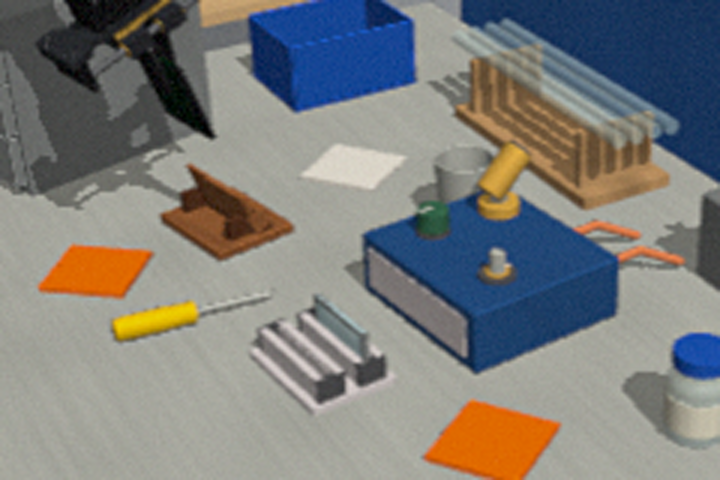

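View pics/w4.png

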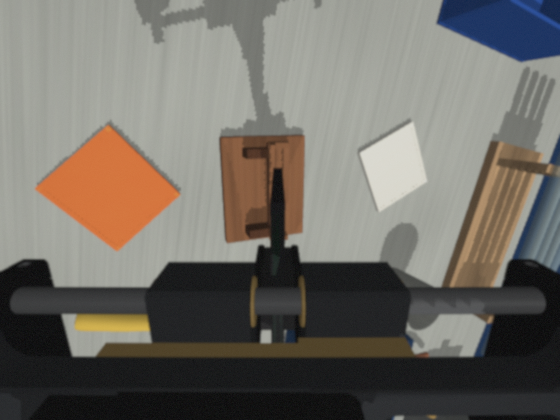

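```bash
python3 - <<'E'
from h import *
for t in ['top0','t1','w1','side0','s1']:
    P=xyz(load(t)); m=(abs(P[...,0]-.465)<.07)&(abs(P[...,1]-.03)<.085)
    for lo,hi in [(.026,.040),(.044,.07)]:
        k=m&(P[...,2]>lo)&(P[...,2]<hi); q=P[k]
        if len(q)<5: continue
        r=cv2.minAreaRect((q[:,:2]*1000).astype(np.float32)); print(t,lo,len(q),'ctr',np.round(r[0],1),'size',np.round(r[1],1),'ang',round(r[2],1),'zmed',np.median(q[:,2]).round(4))
d=load('t1')
a=cv2.resize(d['color'][215:280,215:285,::-1],None,fx=9,fy=9,interpolation=cv2.INTER_CUBIC);cv2.imwrite('pics/rk.png',a)
d=load('w1')
a=cv2.resize(d['color'][225:335,215:310,::-1],None,fx=6,fy=6,interpolation=cv2.INTER_CUBIC);cv2.imwrite('pics/rkw.png',a)
E
```

```text
top0 0.026 747 ctr [466.4  34.3] size [ 75.2 116. ] ang 5.2 zmed 0.0319
top0 0.044 103 ctr [488.7  34.7] size [ 7.1 89.2] ang 4.8 zmed 0.0572
t1 0.026 744 ctr [466.4  34.5] size [ 75.3 116.1] ang 5.4 zmed 0.0322
t1 0.044 102 ctr [488.6  34.5] size [ 6.9 89.2] ang 4.9 zmed 0.0573
w1 0.026 1218 ctr [467.1  34.9] size [ 75. 118.] ang 5.3 zmed 0.0326
w1 0.044 145 ctr [489.6  35.1] size [ 6.6 91.5] ang 5.2 zmed 0.0576
side0 0.026 444 ctr [462.9  31.7] size [ 77.7 126.6] ang 6.0 zmed 0.0315
side0 0.044 103 ctr [486.   29.8] size [10.9 97.7] ang 4.1 zmed 0.0543
s1 0.026 439 ctr [463.5  32.1] size [ 78.9 123.3] ang 6.0 zmed 0.0315
s1 0.044 104 ctr [487.   31.9] size [11.1 95.5] ang 5.8 zmed 0.0542
```

View pics/rk.png

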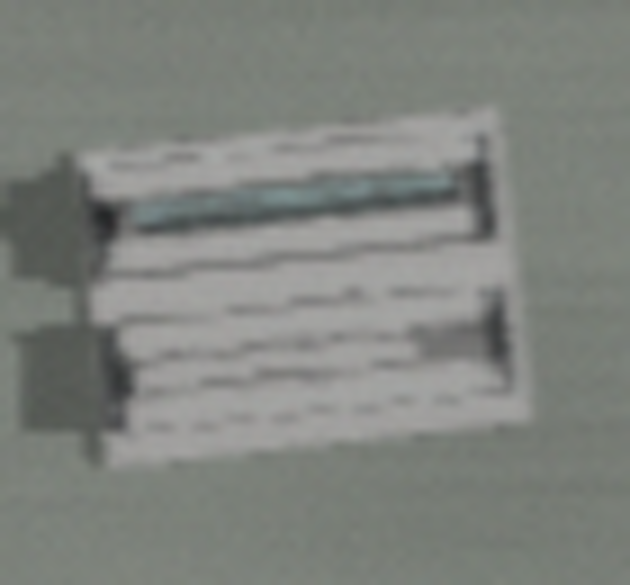

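View pics/rkw.png

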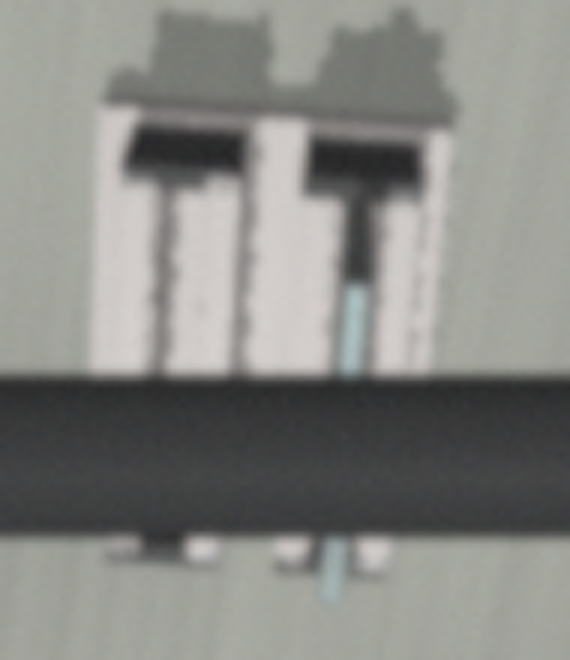

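```bash
python3 - <<'E'
from h import *
plan([.444,.0325,.15],tool(5.2),dist=.045,ang=7)
E
```

```text
n 7 turn/row [2.84, -0.11, 0.81] total turn [19.9  -0.8   5.65] total dp world [-0.0045 -0.3065 -0.036 ]
shift start frame total [-0.3    -0.0711  0.0136] end frame [-0.3048 -0.0322  0.036 ]
  turn [2.84, -0.11, 0.81] shift(before) [-0.0429, -0.0102, 0.0019] shift(after) [-0.043, -0.0094, 0.0025]
  turn [2.84, -0.11, 0.81] shift(before) [-0.043, -0.0094, 0.0025] shift(after) [-0.0431, -0.0087, 0.0031]
  turn [2.84, -0.11, 0.81] shift(before) [-0.0431, -0.0087, 0.0031] shift(after) [-0.0432, -0.0079, 0.0035]
  turn [2.84, -0.11, 0.81] shift(before) [-0.0432, -0.0079, 0.0035] shift(after) [-0.0433, -0.0071, 0.004]
  turn [2.84, -0.11, 0.81] shift(before) [-0.0433, -0.0071, 0.004] shift(after) [-0.0434, -0.0063, 0.0044]
  turn [2.84, -0.11, 0.81] shift(before) [-0.0434, -0.0063, 0.0044] shift(after) [-0.0435, -0.0055, 0.0048]
  turn [2.84, -0.11, 0.81] shift(before) [-0.0435, -0.0055, 0.0048] shift(after) [-0.0435, -0.0046, 0.0051]
```

```bash
python3 -m pendant '[[[2.8,-0.1,0.8],[-0.043,-0.01,0.002],1],[[2.8,-0.1,0.8],[-0.043,-0.009,0.003],1],[[2.8,-0.1,0.8],[-0.043,-0.008,0.003],1],[[2.8,-0.1,0.8],[-0.043,-0.0075,0.004],1],[[2.9,-0.1,0.8],[-0.043,-0.007,0.004],1],[[2.9,-0.1,0.8],[-0.043,-0.006,0.005],1],[[2.9,-0.1,0.8],[-0.043,-0.005,0.005],1],[[0,0,0],[0,0,0],1]]'; python3 -m pendant '[[[0,0,0],[0,0,0],1],[[0,0,0],[0,0,0],1]]'; python3 - <<'E'
from h import *
plan([.444,.0325,.125],tool(5.2),dist=.045,ang=7)
E
```

```text
time: 6.95
position: [0.4472, 0.031, 0.1478]
tool_rot: [-2.124, -2.313, 0.001]
ft_force: [-0.5, 0.3, -0.8]
grip_width: 0.068
time: 7.2
position: [0.4471, 0.0362, 0.1489]
tool_rot: [-2.113, -2.323, -0.004]
ft_force: [-0.4, -0.1, -0.9]
grip_width: 0.07
n 1 turn/row [0.06, -0.15, 0.21] total turn [ 0.06 -0.15  0.21] total dp world [-0.0031 -0.0037 -0.0239]
shift start frame total [-0.0035 -0.0035  0.0239] end frame [-0.0034 -0.0035  0.0239]
  turn [0.06, -0.15, 0.21] shift(before) [-0.0035, -0.0035, 0.0239] shift(after) [-0.0034, -0.0035, 0.0239]
```

```bash
python3 -m pendant '[[[0,-0.1,0.2],[-0.0035,-0.0035,0.025],1],[[0,0,0],[0,0,0],1],[[0,0,0],[0,0,0],1]]'; python3 - <<'E'
from h import *
st()
for n,t in [('side','s2'),('top','t2'),('wrist','w5')]: shot(n,t)
d=load('s2');cv2.imwrite('pics/s2c.png',cv2.resize(d['color'][150:250,170:290,::-1],None,fx=6,fy=6,interpolation=cv2.INTER_CUBIC))
d=load('w5');cv2.imwrite('pics/w5c.png',cv2.resize(d['color'][130:400,150:410,::-1],None,fx=2,fy=2,interpolation=cv2.INTER_CUBIC))
E
```

```text
time: 7.58
position: [0.4447, 0.032, 0.1249]
tool_rot: [2.119, 2.319, 0.004]
ft_force: [-0.3, -0.4, -1.0]
grip_width: 0.063
{'time': 7.575, 'joint_positions': [-0.7438, -0.0711, 0.5985, 2.0776, 0.0432, 1.1208, -0.0753], 'qd': [0.0033, -0.0036, 0.0035, -0.0116, -0.0005, -0.0041, -0.0011], 'joint_torque': [0.0026, -19.5847, -1.1771, -28.6523, -0.0653, 0.0755, -0.0002], 'position': [0.4447, 0.032, 0.1249], 'tool_rot': [2.1189, 2.3186, 0.004], 'ft_force': [-0.2627, -0.3765, -1.037], 'torque': [-0.1029, 0.0052, -0.0384], 'grip_width': 0.0627}
```

View pics/s2c.png

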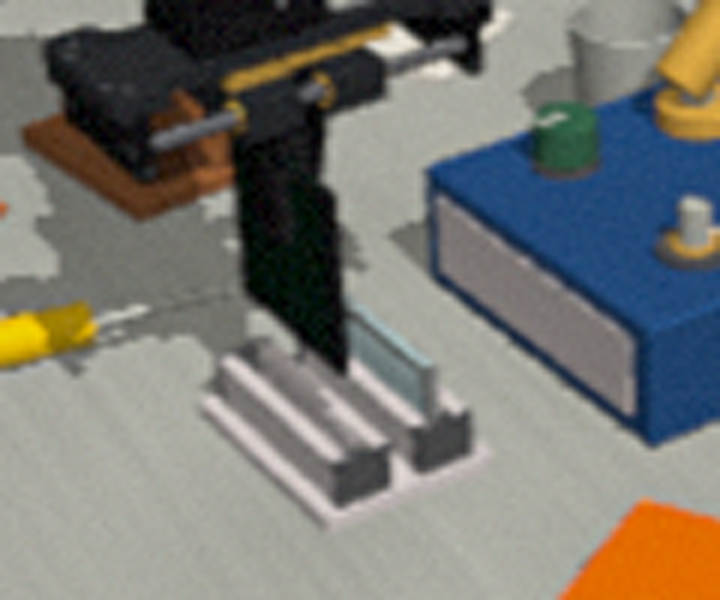

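View pics/w5c.png

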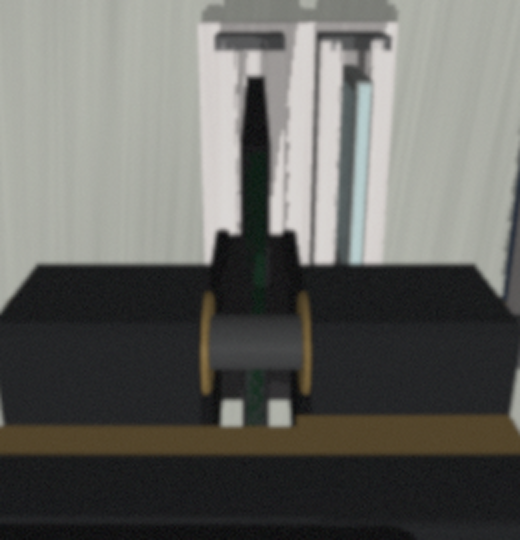

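```bash
cat > ov.py <<'E'
from h import *
import sys
def overlay(tag,lines,box,k,out):
    d=load(tag);u0,v0,w,h=box
    im=cv2.resize(d['color'][v0:v0+h,u0:u0+w,::-1],None,fx=k,fy=k,interpolation=cv2.INTER_CUBIC)
    for a,b,c in lines:
        p=proj(d,np.array([a,b])); p=((p-[u0,v0]+.5)*k*8).astype(int)
        cv2.line(im,tuple(map(int,p[0])),tuple(map(int,p[1])),c,1,cv2.LINE_AA,3)
    cv2.imwrite(out,im)
def box_lines(o,yaw,xs,ys,z,c):
    a=np.deg2rad(yaw);X=np.array([np.cos(a),np.sin(a),0]);Y=np.array([-np.sin(a),np.cos(a),0])
    P=[np.array([o[0],o[1],0])+X*x+Y*y+[0,0,z] for x,y in [(xs[0],ys[0]),(xs[1],ys[0]),(xs[1],ys[1]),(xs[0],ys[1])]]
    return [(P[i],P[(i+1)%4],c) for i in range(4)]
E
python3 - <<'E'
from ov import *
r=(.4665,.0345)
L=box_lines(r,5.2,(-.046,.046),(-.062,.062),0.0,(0,0,255))
L+=box_lines(r,5.2,(-.029,-.016),(-.052,.052),.033,(0,255,0))
L+=box_lines(r,5.2,(.0195,.0255),(-.045,.045),.058,(255,0,0))
s=monitor.get_state();p=s['position']
L+=box_lines((p[0],p[1]),5.2,(-.003,.003),(-.045,.045),p[2]-.0557,(255,0,255))
overlay('w5',L,(190,120,200,200),3,'pics/o5.png')
overlay('s2',L,(190,180,90,80),7,'pics/o6.png')
L=L[:12]
overlay('t1',L,(210,215,80,65),9,'pics/o7.png')
E
```

```text
(no output)
```

View pics/o5.png

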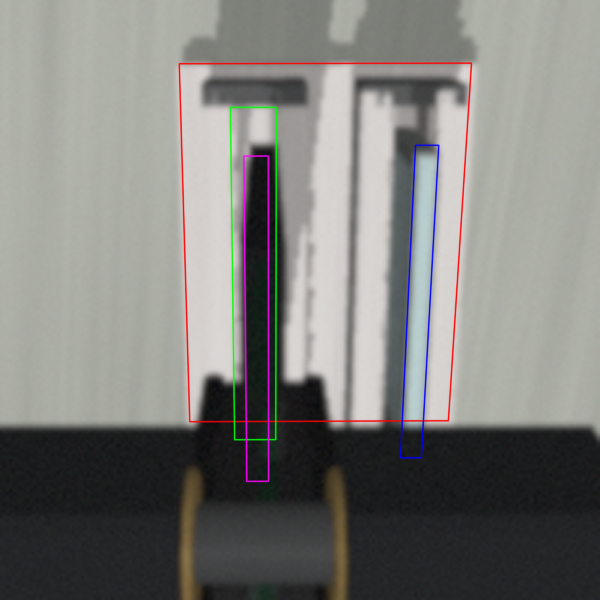

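View pics/o6.png

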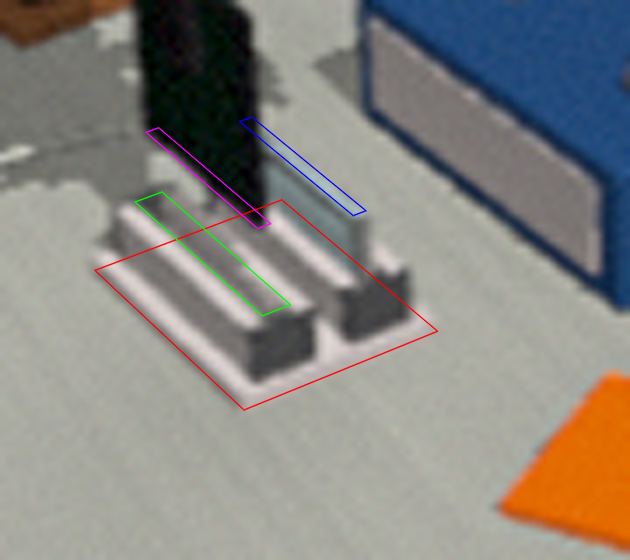

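View pics/o7.png

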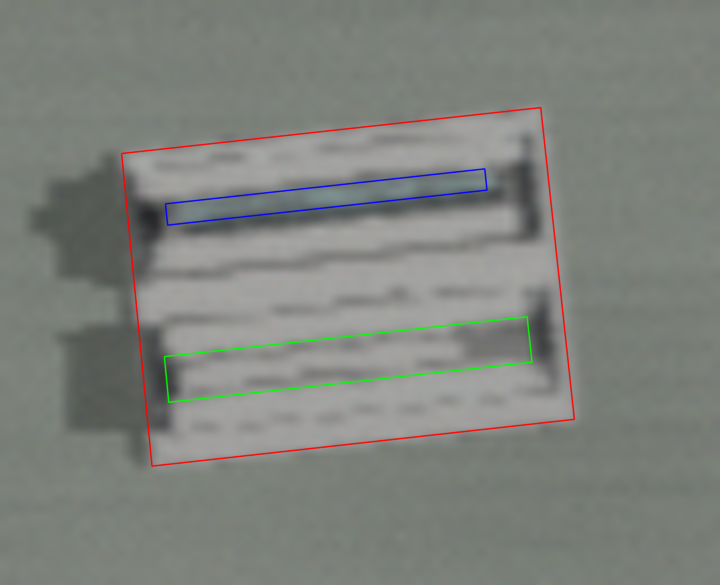

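```bash
python3 - <<'E'
from ov import *
r=(.4665,.0345)
L=box_lines(r,5.2,(-.046,.046),(-.062,.062),0.0,(0,0,255))
L+=box_lines(r,5.2,(-.029,-.016),(-.052,.052),.033,(0,255,0))
L+=box_lines(r,5.2,(.016,.029),(-.052,.052),.033,(0,255,0))
L+=box_lines(r,5.2,(.0195,.0255),(-.045,.045),.058,(255,0,0))
overlay('s1',L,(198,193,60,45),13,'pics/o8.png')
overlay('s1',[],(198,193,60,45),13,'pics/o9.png')
# shield pts in s2
for t in ['s2','w5']:
    d=load(t);P=xyz(d);c=d['color'].astype(int)
    m=(c.sum(2)<110)&(abs(P[...,0]-.445)<.012)&(abs(P[...,1]-.035)<.06)&(P[...,2]>.05)&(P[...,2]<.105);q=P[m]
    print(t,len(q),np.percentile(q,[1,5,50,95,99],axis=0).round(4))
    for _ in range(3):
        _,_,vt=np.linalg.svd(q-q.mean(0),full_matrices=False);n=vt[2];rr=(q-q.mean(0))@n;q=q[abs(rr)<.003]
    n*=np.sign(n[0]);print(q.mean(0).round(4),n.round(3),len(q))
E
```

```text
s2 142 [[ 0.436  -0.0142  0.073 ]
 [ 0.4377 -0.0124  0.075 ]
 [ 0.4417  0.0219  0.0879]
 [ 0.448   0.0648  0.1032]
 [ 0.4493  0.0696  0.104 ]]
[0.4415 0.0256 0.0885] [0.996 0.087 0.009] 134
w5 43 [[0.4404 0.0793 0.0815]
 [0.4405 0.0794 0.0819]
 [0.4424 0.0796 0.0934]
 [0.4444 0.0799 0.1039]
 [0.4444 0.08   0.1045]]
[0.4425 0.0796 0.0934] [ 0.079 -0.997 -0.006] 43
```

View pics/o8.png

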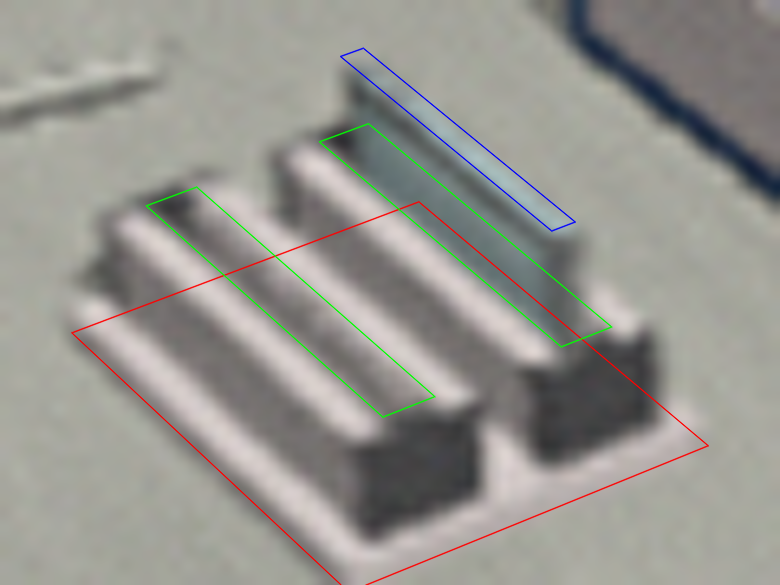

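View pics/o9.png

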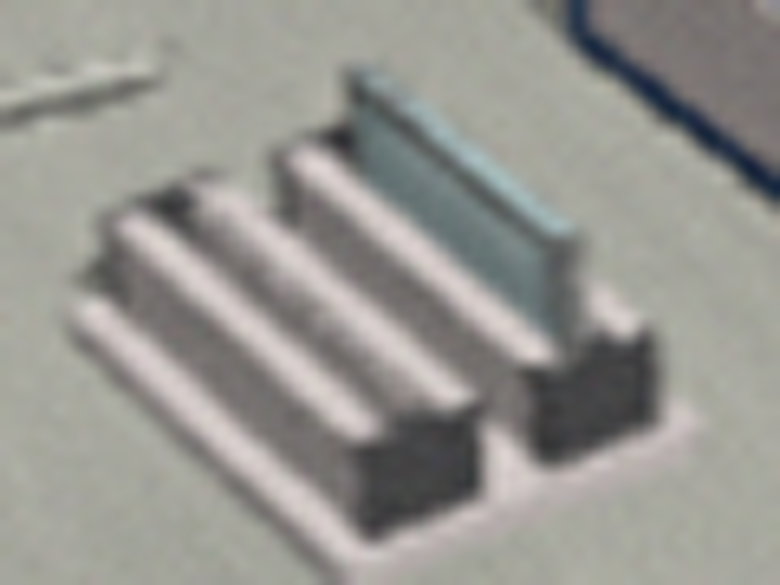

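```bash
python3 - <<'E'
from h import *
P=xyz(load('w5'))
a=np.deg2rad(5.2);X=np.array([np.cos(a),np.sin(a)]);Y=np.array([-np.sin(a),np.cos(a)])
d=P[...,:2]-[.4665,.0345]; lx=d@X; ly=d@Y; z=P[...,2]
for lo,hi in [(-.01,.01),(.01,.03),(.03,.05),(.05,.056)]:
    m=(abs(lx)<.046)&(ly>lo)&(ly<hi)&(z>.0)&(z<.065)
    b=np.arange(-.046,.047,.0015); i=np.digitize(lx[m],b); 
    print(lo,[(round((b[k-1]+.00075)*1000,1),int(np.median(z[m][i==k])*1000)) for k in range(1,len(b)) if (i==k).sum()>0])
E
```

```text
-0.01 [(np.float64(-45.2), 7), (np.float64(-43.8), 8), (np.float64(-42.2), 7), (np.float64(-40.7), 8), (np.float64(-39.2), 8), (np.float64(-36.2), 32), (np.float64(-34.7), 33), (np.float64(-33.2), 32), (np.float64(-31.7), 33), (np.float64(-30.2), 32), (np.float64(-28.7), 31), (np.float64(-27.2), 30), (np.float64(-12.2), 32), (np.float64(-10.7), 32), (np.float64(-9.2), 33), (np.float64(-7.7), 32), (np.float64(-4.7), 7), (np.float64(-3.2), 8), (np.float64(-1.7), 7), (np.float64(-0.2), 7), (np.float64(1.3), 7), (np.float64(2.8), 7), (np.float64(4.3), 8), (np.float64(5.8), 8), (np.float64(7.3), 7), (np.float64(8.8), 29), (np.float64(10.3), 32), (np.float64(11.8), 33), (np.float64(13.3), 32), (np.float64(14.8), 33), (np.float64(16.3), 32), (np.float64(17.8), 29), (np.float64(19.3), 50), (np.float64(20.8), 41), (np.float64(22.3), 58), (np.float64(23.8), 57), (np.float64(25.3), 57), (np.float64(26.8), 57), (np.float64(31.3), 33), (np.float64(32.8), 33), (np.float64(34.3), 33), (np.float64(35.8), 32), (np.float64(37.3), 32), (np.float64(38.8), 32), (np.float64(43.3), 8), (np.float64(44.8), 8
[... 3242 characters left out ...]
float64(-3.2), 7), (np.float64(-1.7), 7), (np.float64(-0.2), 8), (np.float64(1.3), 7), (np.float64(2.8), 8), (np.float64(4.3), 7), (np.float64(5.8), 8), (np.float64(7.3), 8), (np.float64(8.8), 26), (np.float64(10.3), 32), (np.float64(11.8), 33), (np.float64(13.3), 33), (np.float64(14.8), 33), (np.float64(16.3), 32), (np.float64(17.8), 32), (np.float64(19.3), 33), (np.float64(20.8), 33), (np.float64(22.3), 32), (np.float64(23.8), 33), (np.float64(25.3), 33), (np.float64(26.8), 33), (np.float64(28.3), 31), (np.float64(29.8), 32), (np.float64(31.3), 33), (np.float64(32.8), 33), (np.float64(34.3), 33), (np.float64(35.8), 33), (np.float64(37.3), 33), (np.float64(38.8), 32), (np.float64(44.8), 8)]
```

```bash
python3 -m pendant '[[[0,0,0],[-0.002,-0.0018,0.01],1],[[0,0,0],[0,0,0.01],1],[[0,0,0],[0,0,0.01],1],[[0,0,0],[0,0,0.005],1],[[0,0,0],[0,0,0.004],1],[[0,0,0],[0,0,0],1]]'; python3 - <<'E'
from h import *
st()
d=shot('wrist','w6');cv2.imwrite('pics/w6c.png',cv2.resize(d['color'][130:320,200:360,::-1],None,fx=3,fy=3,interpolation=cv2.INTER_CUBIC))
d=shot('side','s3');cv2.imwrite('pics/s3c.png',cv2.resize(d['color'][160:245,190:270,::-1],None,fx=7,fy=7,interpolation=cv2.INTER_CUBIC))
E
```

```text
time: 8.48
position: [0.4427, 0.0291, 0.0851]
tool_rot: [2.121, 2.318, 0.002]
ft_force: [-0.4, -0.5, -1.3]
grip_width: 0.062
{'time': 8.475, 'joint_positions': [-0.7371, -0.0177, 0.6139, 2.1244, 0.0111, 1.0307, -0.0403], 'qd': [0.0008, -0.0067, -0.0003, -0.0082, 0.003, 0.004, -0.0024], 'joint_torque': [-0.0109, -21.1112, -0.3037, -27.7363, -0.0766, -0.0044, 0.0138], 'position': [0.4427, 0.0291, 0.0851], 'tool_rot': [2.1208, 2.3176, 0.002], 'ft_force': [-0.4335, -0.493, -1.3172], 'torque': [-0.1157, 0.1357, 0.0067], 'grip_width': 0.0622}
```

View pics/w6c.png

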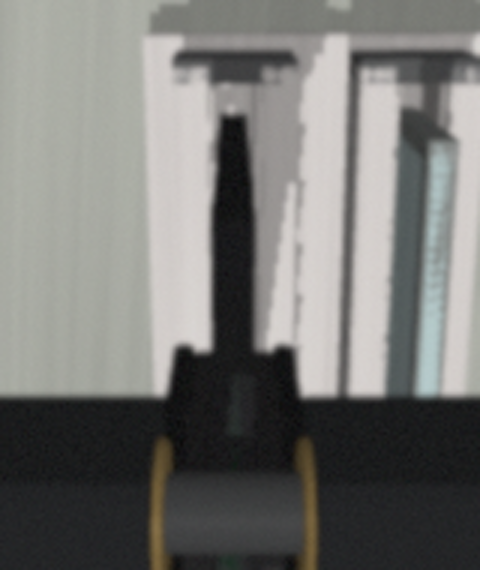

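View pics/s3c.png

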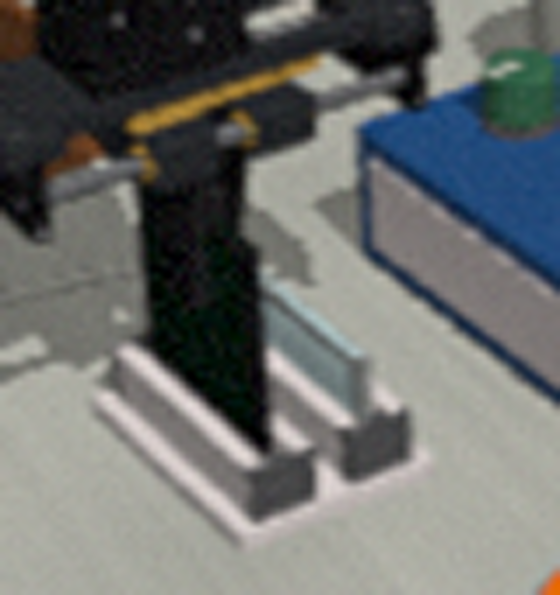

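```bash
python3 -m pendant '[[[0,0,0],[0,0,0.006],1],[[0,0,0],[0,0,0.006],1],[[0,0,0],[0,0,0.005],1],[[0,0,0],[0,0,0],1]]'; python3 -m pendant '[[[0,0,0],[0,0,0.002],1],[[0,0,0],[0,0,0.001],1],[[0,0,0],[0,0,0],1]]'
```

```text
time: 9.07
position: [0.4423, 0.0291, 0.0677]
tool_rot: [-2.121, -2.317, -0.001]
ft_force: [-0.4, 0.3, -0.9]
grip_width: 0.067
time: 9.45
position: [0.4429, 0.0292, 0.0653]
tool_rot: [2.121, 2.318, 0.003]
ft_force: [0.0, 0.6, -0.7]
grip_width: 0.073
```

```bash
python3 -m pendant '[[[0,0,0],[0,0,0.001],1],[[0,0,0],[0,0,0.001],1],[[0,0,0],[0,0,0],1]]';python3 -m pendant '[[[0,0,0],[0,0,0.001],1],[[0,0,0],[0,0,0],1]]'
```

```text
time: 9.82
position: [0.443, 0.0293, 0.0637]
tool_rot: [2.121, 2.318, 0.003]
ft_force: [-1.4, 0.7, 2.6]
grip_width: 0.068
time: 10.07
position: [0.4433, 0.0295, 0.0636]
tool_rot: [-2.121, -2.318, -0.004]
ft_force: [-3.9, -0.6, 11.5]
grip_width: 0.066
```

```bash
python3 -m pendant '[[[0,0,0],[0,0,-0.001],1],[[0,0,0],[0,0,0],0.5],[[0,0,0],[0,0,0],0.3],[[0,0,0],[0,0,0],0.3],[[0,0,0],[0,0,0],0.3],[[0,0,0],[0,0,0],0.3]]';  python3 - <<'E'
from h import *
d=shot('side','s4');cv2.imwrite('pics/s4c.png',cv2.resize(d['color'][160:245,190:270,::-1],None,fx=7,fy=7,interpolation=cv2.INTER_CUBIC))
d=shot('wrist','w7');cv2.imwrite('pics/w7c.png',cv2.resize(d['color'][130:400,160:400,::-1],None,fx=2,fy=2,interpolation=cv2.INTER_CUBIC))
E
```

```text
time: 10.82
position: [0.4429, 0.0292, 0.0633]
tool_rot: [2.121, 2.318, 0.003]
ft_force: [0.3, -0.5, 0.4]
grip_width: 0.348
```

View pics/w7c.png

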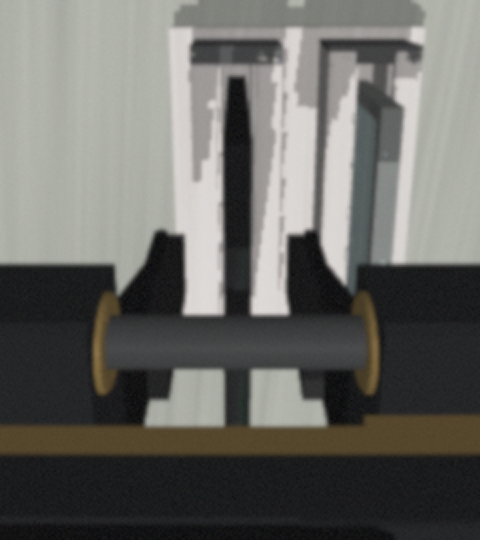

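View pics/s4c.png

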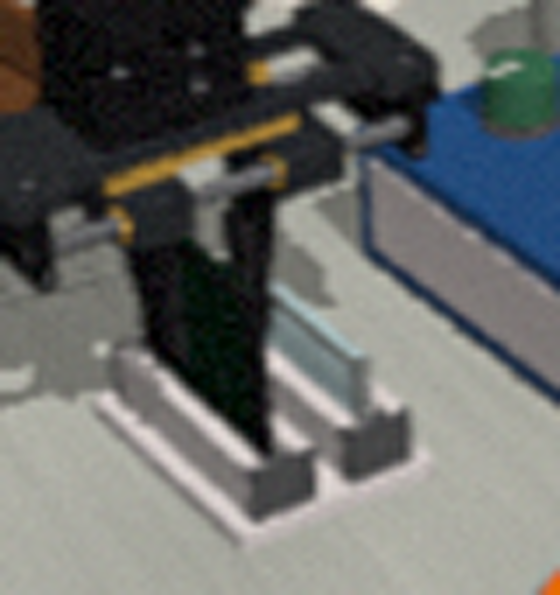

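```bash
python3 -m pendant '[[[0,0,0],[0,0,-0.02],0.3],[[0,0,0],[0,0,-0.04],0.3],[[0,0,0],[0,0,-0.05],-1],[[0,0,0],[0,0,-0.05],-1],[[0,0,0],[-0.03,0.04,-0.02],-1],[[0,0,0],[-0.03,0.05,0],-1],[[0,0,0],[-0.03,0.05,0],-1],[[0,0,0],[-0.03,0.04,0],-1]]';python3 -m pendant '[[[0,0,0],[0,0,0],-1],[[0,0,0],[0,0,0],-1]]';   python3 - <<'E'
from h import *
d=shot('wrist','w8'); shot('side','s5'); shot('top','t3')
P=xyz(d); print(P[100:300:50,280])
E
```

```text
time: 11.92
position: [0.6346, -0.0744, 0.2431]
tool_rot: [2.118, 2.319, 0.003]
ft_force: [0.2, 0.4, 0.9]
grip_width: 0.942
time: 12.18
position: [0.632, -0.0745, 0.2429]
tool_rot: [-2.121, -2.317, -0.001]
ft_force: [0.6, 0.2, -0.5]
grip_width: 0.996
[[ 6.27614688e-01  2.71033448e-02  6.92355997e-02]
 [ 6.32306146e-01 -2.49070904e-02  6.99817822e-02]
 [ 6.39790926e-01 -1.00524791e-01 -7.01455320e-05]
 [ 6.46773213e-01 -1.77627701e-01 -1.35275467e-03]]
```

View pics/w8.png

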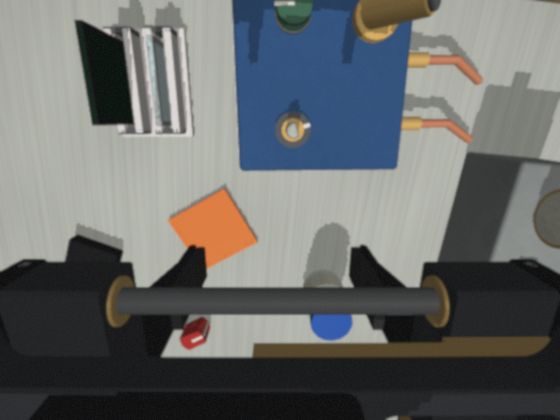

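View pics/s5.png

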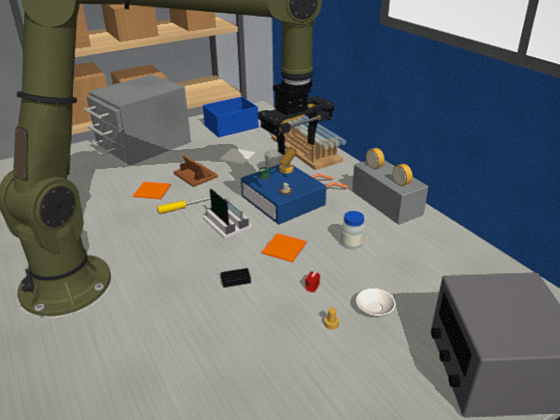

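```bash
python3 - <<'E'
from h import *
d=load('w8');cv2.imwrite('pics/c8.png',cv2.resize(d['color'][105:153,268:320,::-1],None,fx=12,fy=12,interpolation=cv2.INTER_CUBIC))
P=xyz(d); q=P[105:153,268:320]; m=(q[...,2]>.09)&(q[...,2]<.11); print(m.sum(),q[m].mean(0),q[m].min(0),q[m].max(0))
m=(q[...,2]>.095)&(q[...,2]<.11); print(m.sum(),q[m].mean(0),np.median(q[m][:,2]))
E
```

```text
166 [ 0.64205739 -0.00164341  0.09745599] [ 0.63584705 -0.00871998  0.09091442] [0.64864526 0.00620898 0.10021103]
162 [ 0.64215406 -0.00176359  0.09755656] 0.09764126900474987
```

View pics/c8.png

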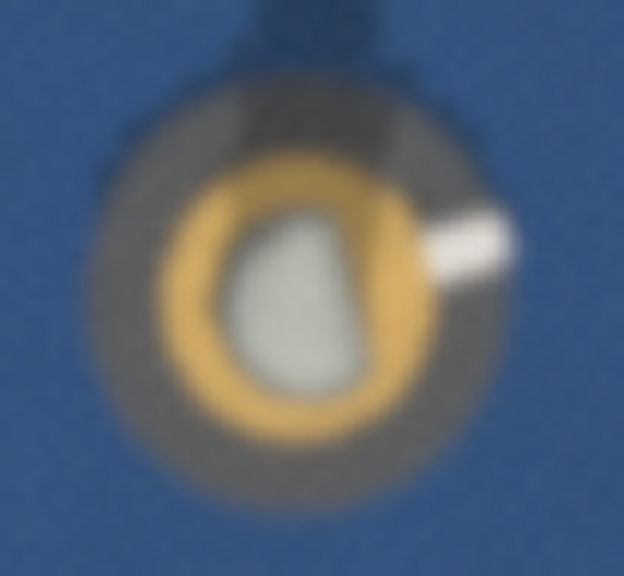

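```bash
cat > spin.py <<'E'
from h import *
def plane(d,uv,z0):
    K=np.array([[d['fx'],0,d['cx']],[0,d['fy'],d['cy']],[0,0,1.]])
    p=cv2.undistortPoints(np.array(uv,float).reshape(-1,1,2),K,np.array([d['k1'],0,0,0,0.])).reshape(-1,2)
    M=np.linalg.inv(d['world_to_cam']);o=M[:3,3];r=np.c_[p[:,0],-p[:,1],-np.ones(len(p))]@M[:3,:3].T
    return o+r*((z0-o[2])/r[:,2])[:,None]
def spin(tag,u0,v0,u1,v1):
    d=load(tag);c=d['color'].astype(int)
    vv,uu=np.mgrid[v0:v1,u0:u1]; q=c[v0:v1,u0:u1]
    blue=(q[...,2]-q[...,0]>35)
    fl=(~blue).astype(np.uint8)
    cs=max(cv2.findContours(fl,cv2.RETR_EXTERNAL,cv2.CHAIN_APPROX_NONE)[0],key=cv2.contourArea)[:,0,:]+[u0,v0]
    W=plane(d,cs,.074)[:,:2]
    # robust circle fit
    from scipy.optimize import least_squares
    f=least_squares(lambda x:np.hypot(W[:,0]-x[0],W[:,1]-x[1])-.019,[W[:,0].mean(),W[:,1].mean()],loss='soft_l1',f_scale=.0005)
    print('flange ctr',f.x.round(4),'res',np.abs(f.fun).mean())
    A=plane(d,np.c_[uu.ravel(),vv.ravel()],.074)[:,:2]-f.x; r=np.hypot(A[:,0],A[:,1]);b=q.reshape(-1,3)
    m=(r>.0125)&(r<.0195)&(b.min(1)>130)
    print('tick',m.sum(),A[m].mean(0),'ang',np.degrees(np.arctan2(*(A[m].mean(0)[::-1]))))
    # D top
    P=xyz(d)[v0:v1,u0:u1].reshape(-1,3);m=(P[:,2]>.094)&(P[:,2]<.104)
    pts=P[m];print('top pts',m.sum(),pts.mean(0).round(4), 'z',np.median(pts[:,2]))
    g=(b.min(1)>110)&(b.max(1)-b.min(1)<25)
    Bx=plane(d,np.c_[uu.ravel(),vv.ravel()],.098)[:,:2]; 
    k=g&(np.hypot(*(Bx-f.x).T)<.010)
    cc=Bx[k].mean(0); print('D centroid at z.098',k.sum(),cc.round(4),'offset vs flange',(cc-f.x).round(4),'ang to ctr',np.degrees(np.arctan2(*((f.x-cc)[::-1]))))
E
python3 -c "
from spin import *
spin('w8',268,105,320,153)"
```

```text
flange ctr [ 0.6436 -0.0013] res 0.00036320337935688194
tick 32 [0.01474647 0.00529272] ang 19.743782576121276
top pts 164 [ 0.6421 -0.0017  0.0975] z 0.09761391920397239
D centroid at z.098 128 [ 0.6421 -0.0019] offset vs flange [-0.0015 -0.0006] ang to ctr 22.58520210054508
```

```bash
python3 -m pendant '[[[0,0,0],[-0.0435,-0.019,0],-1],[[0,0,0],[-0.0435,-0.019,0],-1],[[0,0,0],[-0.0435,-0.019,0.005],-1],[[0,0,0],[-0.0435,-0.019,0.01],-1],[[0,0,0],[-0.0435,-0.019,0.01],-1],[[0,0,0],[-0.0435,-0.019,0.01],-1],[[0,0,0],[-0.0435,-0.019,0.005],-1],[[0,0,0],[0,0,0],-1]]';python3 -m pendant '[[[0,0,0],[0,0,0],-1],[[0,0,0],[0,0,0],-1]]';   python3 - <<'E'
from h import *
d=shot('wrist','w9'); st()
E
```

```text
time: 13.32
position: [0.5234, -0.3936, 0.2038]
tool_rot: [2.128, 2.309, 0.001]
ft_force: [0.9, 0.6, -0.0]
grip_width: 1.0
time: 13.58
position: [0.5286, -0.3874, 0.2033]
tool_rot: [2.116, 2.321, 0.006]
ft_force: [0.2, -1.1, -0.4]
grip_width: 1.0
{'time': 13.625, 'joint_positions': [-0.0468, 0.4406, 0.867, 1.4909, -0.342, 1.3663, 0.9344], 'qd': [0.0038, 0.005, 0.0071, -0.0019, 0.0025, -0.0006, 0.0022], 'joint_torque': [0.3812, -43.2347, 10.8114, -29.3751, 0.0058, 0.0822, -0.0033], 'position': [0.5285, -0.3875, 0.2033], 'tool_rot': [2.1165, 2.3209, 0.0053], 'ft_force': [-0.3042, 0.7645, -0.1572], 'torque': [-0.084, 0.0467, 0.0006], 'grip_width': 1.0005}
```

View pics/w9.png

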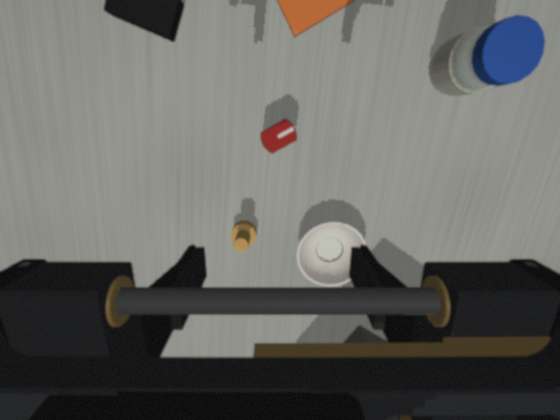

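```bash
python3 - <<'E'
from spin import *
d=load('w9');P=xyz(d);c=d['color'].astype(int)
v0,v1,u0,u1=110,165,250,310
q=P[v0:v1,u0:u1].reshape(-1,3);b=c[v0:v1,u0:u1].reshape(-1,3);vv,uu=np.mgrid[v0:v1,u0:u1]
m=q[:,2]>.029; print(m.sum(),np.median(q[m,2]))
r=cv2.minAreaRect((q[m][:,:2]*1000).astype(np.float32));print(r)
w=m&(b.min(1)>120);k=m&(b.min(1)<=120)
ctr=np.array(r[0])/1000
print('white',w.sum(),q[w].mean(0),'dir',np.degrees(np.arctan2(*(q[w].mean(0)[:2]-ctr)[::-1])))
_,_,vt=np.linalg.svd(q[w][:,:2]-q[w][:,:2].mean(0),full_matrices=False);print('line ang',np.degrees(np.arctan2(vt[0,1],vt[0,0])))
for n,pos in [('fitting',(242,237)),('dish',(332,253)),('graphite',(145,12)),('jar',(510,48))]: print(n,P[pos[1],pos[0]].round(3))
cv2.imwrite('pics/c9.png',cv2.resize(d['color'][v0:v1,u0:u1,::-1],None,fx=10,fy=10,interpolation=cv2.INTER_CUBIC))
E
```

```text
819 0.033970907803605954
((526.2486572265625, -322.0904846191406), (39.62614059448242, 25.995269775390625), 33.821590423583984)
white 72 [ 0.53330785 -0.31753249  0.03473427] dir 32.84959091242883
line ang -146.95568765030947
fitting [ 0.494 -0.44   0.041]
dish [ 0.611 -0.467  0.006]
graphite [ 0.38  -0.213  0.02 ]
jar [ 0.713 -0.23   0.09 ]
```

View pics/c9.png

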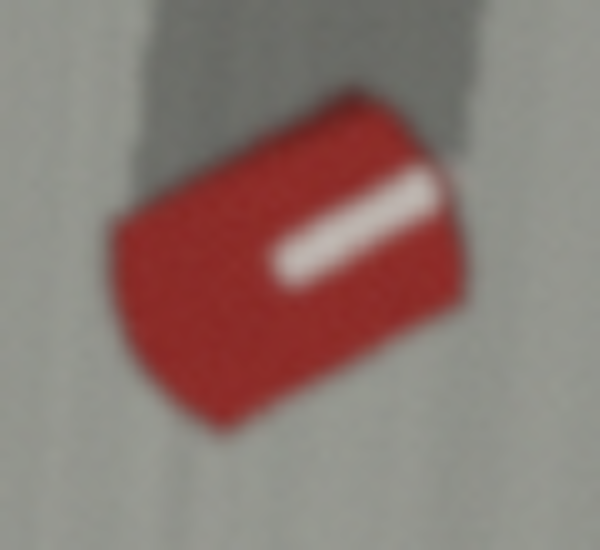

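```bash
python3 - <<'E'
from h import *
plan([.525,-.3221,.09],tool(-56.7),ang=9)
E
```

```text
n 7 turn/row [0.01, -0.03, 8.85] total turn [ 0.09 -0.19 61.97] total dp world [-0.0035  0.0654 -0.1133]
shift start frame total [0.0653 0.0022 0.1134] end frame [ 0.033  -0.0566  0.1133]
  turn [0.01, -0.03, 8.85] shift(before) [0.0093, 0.0003, 0.0162] shift(after) [0.0093, -0.0011, 0.0162]
  turn [0.01, -0.03, 8.85] shift(before) [0.0093, -0.0011, 0.0162] shift(after) [0.009, -0.0025, 0.0162]
  turn [0.01, -0.03, 8.85] shift(before) [0.009, -0.0025, 0.0162] shift(after) [0.0085, -0.0039, 0.0162]
  turn [0.01, -0.03, 8.85] shift(before) [0.0085, -0.0039, 0.0162] shift(after) [0.0078, -0.0051, 0.0162]
  turn [0.01, -0.03, 8.85] shift(before) [0.0078, -0.0051, 0.0162] shift(after) [0.0069, -0.0063, 0.0162]
  turn [0.01, -0.03, 8.85] shift(before) [0.0069, -0.0063, 0.0162] shift(after) [0.0059, -0.0073, 0.0162]
  turn [0.01, -0.03, 8.85] shift(before) [0.0059, -0.0073, 0.0162] shift(after) [0.0047, -0.0081, 0.0162]
```

```bash
python3 -m pendant '[[[0,0,8.85],[0.0093,0,0.016],-1],[[0,0,8.85],[0.0092,-0.0018,0.016],-1],[[0,0,8.85],[0.0088,-0.0032,0.016],-1],[[0,0,8.85],[0.0082,-0.0045,0.016],-1],[[0,0,8.85],[0.0073,-0.0057,0.016],-1],[[0,0,8.85],[0.0064,-0.0068,0.016],-1],[[0,0,8.85],[0.0053,-0.0077,0.016],-1],[[0,0,0],[0,0,0],-1]]'; python3 -m pendant '[[[0,0,0],[0,0,0],-1],[[0,0,0],[0,0,0],-1]]'; python3 - <<'E'
from h import *
d=shot('wrist','w10'); st(); plan([.525,-.3221,.006],tool(-56.7),ang=9)
E
```

```text
time: 14.62
position: [0.5194, -0.322, 0.0898]
tool_rot: [-3.006, -0.902, -0.0]
ft_force: [0.4, -1.2, -0.6]
grip_width: 1.001
time: 14.88
position: [0.5196, -0.3253, 0.0919]
tool_rot: [3.01, 0.897, 0.005]
ft_force: [0.3, -0.7, 0.0]
grip_width: 1.004
{'time': 14.925, 'joint_positions': [-0.2953, 0.5321, 1.0585, 1.7316, -0.5021, 1.176, -0.0873], 'qd': [0.0026, 0.0044, 0.0005, 0.0041, -0.0016, 0.0009, -0.0048], 'joint_torque': [-0.205, -38.6079, 14.0596, -25.8826, -0.0798, 0.0329, 0.012], 'position': [0.5195, -0.3253, 0.0918], 'tool_rot': [3.0107, 0.8968, 0.0044], 'ft_force': [-0.1521, -0.6338, 0.3158], 'torque': [-0.163, 0.0937, 0.0168], 'grip_width': 0.9964}
n 2 turn/row [0.03, -0.08, -0.06] total turn [ 0.06 -0.15 -0.13] total dp world [ 0.0055  0.0032 -0.0858]
shift start frame total [0.0061 0.0002 0.0859] end frame [0.0064 0.0003 0.0858]
  turn [0.03, -0.08, -0.06] shift(before) [0.0031, 0.0001, 0.0429] shift(after) [0.0031, 0.0001, 0.0429]
  turn [0.03, -0.08, -0.06] shift(before) [0.0031, 0.0001, 0.0429] shift(after) [0.0032, 0.0002, 0.0429]
```

View pics/w10.png

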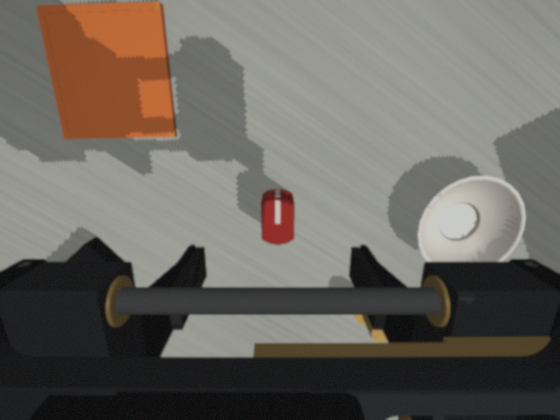

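```bash
python3 -m pendant '[[[0,0,0],[0.006,0,0.03],-1],[[0,0,0],[0,0,0.025],-1],[[0,0,0],[0,0,0.02],-1],[[0,0,0],[0,0,0.011],-1],[[0,0,0],[0,0,0],-1],[[0,0,0],[0,0,0],-1]]'; python3 - <<'E'
from h import *
st();d=shot('wrist','w11'); d=shot('side','s6');cv2.imwrite('pics/s6c.png',cv2.resize(d['color'][215:325,250:400,::-1],None,fx=5,fy=5,interpolation=cv2.INTER_CUBIC))
E
```

```text
time: 15.68
position: [0.5248, -0.3219, 0.0058]
tool_rot: [3.011, 0.895, 0.004]
ft_force: [-0.2, -0.7, 0.2]
grip_width: 0.998
{'time': 15.675, 'joint_positions': [-0.2331, 0.6355, 0.9662, 1.7841, -0.6019, 1.0459, -0.034], 'qd': [-0.0045, -0.0056, 0.0016, -0.0017, 0.0003, -0.001, -0.0002], 'joint_torque': [0.0078, -42.7621, 15.3246, -22.5437, -0.0635, 0.0549, 0.0017], 'position': [0.5248, -0.3219, 0.0058], 'tool_rot': [3.0109, 0.8953, 0.0041], 'ft_force': [-0.2092, -0.6792, 0.1718], 'torque': [-0.0809, 0.1239, 0.0048], 'grip_width': 0.9978}
```

View pics/s6c.png

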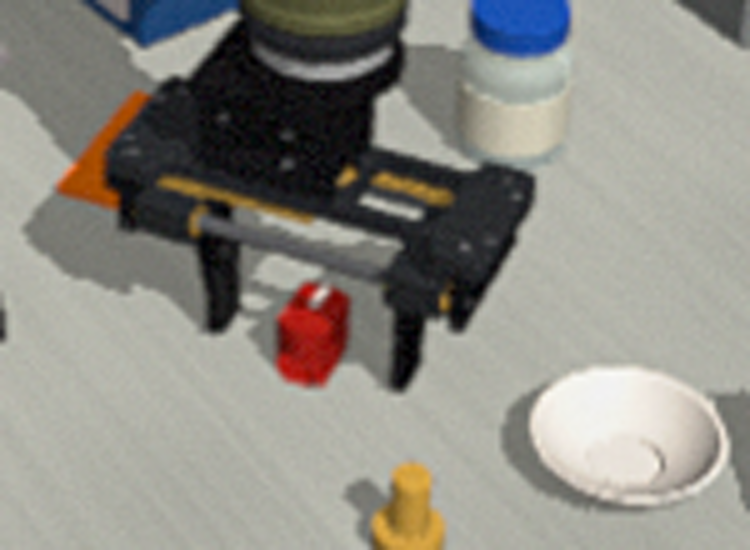

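```bash
python3 -m pendant '[[[0,0,0],[0,0,0],0],[[0,0,0],[0,0,0],0.2],[[0,0,0],[0,0,0],1],[[0,0,0],[0,0,0],1],[[0,0,0],[0,0,0],1],[[0,0,0],[0,0,0],1],[[0,0,0],[0,0,0],1],[[0,0,0],[0,0,0],1]]' 45;  python3 -m pendant '[[[0,0,0],[0,0,0],1],[[0,0,0],[0,0,0],1]]'
```

```text
time: 16.77
position: [0.5243, -0.3213, 0.005]
tool_rot: [-3.011, -0.895, -0.003]
ft_force: [-0.6, 0.3, -0.6]
grip_width: 0.294
time: 17.02
position: [0.5243, -0.3213, 0.005]
tool_rot: [-3.011, -0.896, -0.003]
ft_force: [0.3, 0.3, 0.3]
grip_width: 0.3
```

```bash
python3 -m pendant '[[[0,0,0],[0,0,-0.02],1],[[0,0,0],[0,0,-0.04],1],[[0,0,0],[0,0,-0.05],1],[[0,0,0],[0,0,-0.05],1],[[0,0,0],[0,0,-0.02],1],[[0,0,0],[0,0,0],1]]'; python3 - <<'E'
from h import *
d=shot('wrist','w12'); shot('side','s7')
st(); plan([.6425,-.0012,.17],tool(-69.7),dist=.05)
E
```

```text
time: 17.77
position: [0.5246, -0.322, 0.1866]
tool_rot: [3.011, 0.896, 0.007]
ft_force: [0.4, -0.7, -1.4]
grip_width: 0.296
{'time': 17.875, 'joint_positions': [-0.3532, 0.4505, 1.1268, 1.6283, -0.4185, 1.3319, -0.1552], 'qd': [0.0041, 0.0166, -0.0091, 0.0152, -0.0016, 0.0, 0.0023], 'joint_torque': [0.1821, -36.7049, 13.442, -29.4586, -0.0459, -0.0069, -0.0044], 'position': [0.5235, -0.3207, 0.1837], 'tool_rot': [-3.0088, -0.8954, -0.0009], 'ft_force': [-0.4604, -0.1466, -1.6356], 'torque': [-0.1099, 0.1647, -0.0416], 'grip_width': 0.2923}
n 7 turn/row [-0.02, -0.01, 1.83] total turn [-0.13 -0.06 12.84] total dp world [ 0.119   0.3195 -0.0137]
shift start frame total [ 0.2743 -0.2024  0.0145] end frame [ 0.2225 -0.2584  0.0137]
  turn [-0.02, -0.01, 1.83] shift(before) [0.0392, -0.0289, 0.0021] shift(after) [0.0382, -0.0302, 0.0021]
  turn [-0.02, -0.01, 1.83] shift(before) [0.0382, -0.0302, 0.0021] shift(after) [0.0373, -0.0314, 0.002]
  turn [-0.02, -0.01, 1.83] shift(before) [0.0373, -0.0314, 0.002] shift(after) [0.0362, -0.0325, 0.002]
  turn [-0.02, -0.01, 1.83] shift(before) [0.0362, -0.0325, 0.002] shift(after) [0.0352, -0.0337, 0.002]
  turn [-0.02, -0.01, 1.83] shift(before) [0.0352, -0.0337, 0.002] shift(after) [0.0341, -0.0348, 0.002]
  turn [-0.02, -0.01, 1.83] shift(before) [0.0341, -0.0348, 0.002] shift(after) [0.0329, -0.0359, 0.002]
  turn [-0.02, -0.01, 1.83] shift(before) [0.0329, -0.0359, 0.002] shift(after) [0.0318, -0.0369, 0.002]
```

View pics/w12.png

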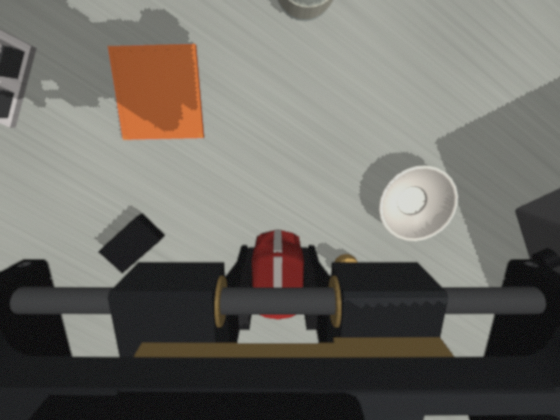

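```bash
python3 -m pendant '[[[0,0,1.85],[0.0390,-0.029,-0.002],1],[[0,0,1.85],[0.038,-0.0305,0],1],[[0,0,1.85],[0.037,-0.0315,0],1],[[0,0,1.85],[0.0357,-0.033,0.002],1],[[0,0,1.85],[0.0347,-0.034,0.004],1],[[0,0,1.85],[0.0335,-0.035,0.004],1],[[0,0,1.85],[0.0325,-0.036,0.004],1],[[0,0,0],[0,0,0],1]]';python3 -m pendant '[[[0,0,0],[0,0,0],1],[[0,0,0],[0,0,0],1]]'; python3 - <<'E'
from h import *
d=shot('wrist','w13'); d=shot('side','s8')
cv2.imwrite('pics/s8c.png',cv2.resize(d['color'][90:220,200:360,::-1],None,fx=5,fy=5,interpolation=cv2.INTER_CUBIC))
st(); plan([.6425,-.0012,.15],tool(-69.7),dist=.05)
E
```

```text
time: 18.88
position: [0.64, 0.0049, 0.1699]
tool_rot: [-3.088, -0.564, 0.005]
ft_force: [-0.3, -0.4, -0.2]
grip_width: 0.297
time: 19.12
position: [0.6394, -0.0039, 0.173]
tool_rot: [-3.093, -0.546, -0.001]
ft_force: [-0.0, 0.7, 0.4]
grip_width: 0.296
{'time': 19.225, 'joint_positions': [-0.8456, 0.5282, 1.1149, 1.5759, -0.4847, 1.3417, -0.8938], 'qd': [-0.0046, -0.0033, -0.0031, -0.0046, -0.003, 0.0014, -0.0011], 'joint_torque': [-0.1878, -39.7789, 14.6375, -27.7225, -0.0743, -0.0335, 0.0024], 'position': [0.6397, -0.0036, 0.1735], 'tool_rot': [-3.0928, -0.5463, -0.0023], 'ft_force': [0.265, -1.1106, 0.4166], 'torque': [-0.1247, 0.1233, 0.0116], 'grip_width': 0.2954}
n 1 turn/row [-0.04, -0.09, -0.27] total turn [-0.04 -0.09 -0.27] total dp world [ 0.0028  0.0024 -0.0235]
shift start frame total [ 0.0034 -0.0013  0.0235] end frame [ 0.0034 -0.0013  0.0235]
  turn [-0.04, -0.09, -0.27] shift(before) [0.0034, -0.0013, 0.0235] shift(after) [0.0034, -0.0013, 0.0235]
```

View pics/w13.png

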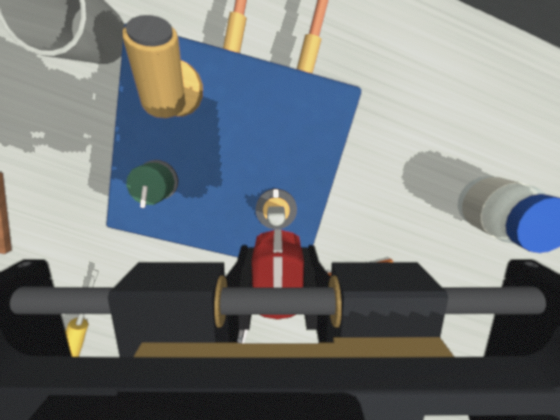

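View pics/s8c.png

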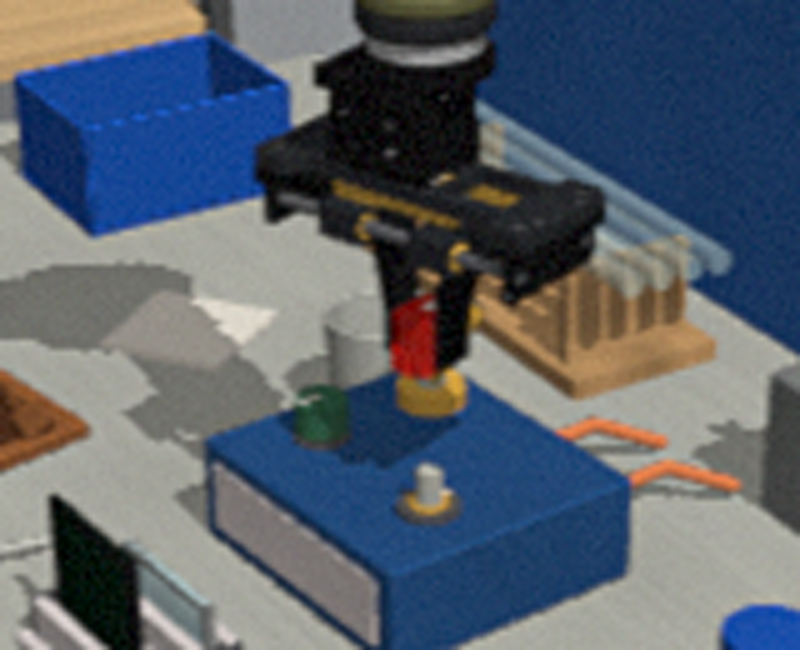

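```bash
cat > rel.py <<'E'
from spin import *
import sys
def rel(tag,pos,rv):
    d=load(tag);P=xyz(d);c=d['color'].astype(int)
    Rt=R.from_rotvec(rv)
    red=(c[...,0]>80)&(c[...,0]>2*c[...,1])
    white=(c.min(2)>120)
    box=np.zeros(red.shape,bool);box[225:330,240:320]=1
    q=P[box&(red|white)]; l=Rt.inv().apply(q-np.array(pos)); l=l[np.abs(l).max(1)<.06]
    top=l[(l[:,2]<-.022)&(l[:,2]>-.036)]; 
    print('knob tool-frame pts',len(l),'pct',np.percentile(l,[1,10,50,90,99],axis=0).round(4).tolist())
    hx=l[(abs(l[:,1])<.006)]; print(' x max along centre',np.percentile(hx[:,0],[95,98,100]).round(4), 'y range at mid', np.percentile(l[(l[:,2]>-.034)][:,1],[1,99]).round(4))
    w=P[box&white]; lw=Rt.inv().apply(w-np.array(pos)); lw=lw[np.abs(lw).max(1)<.05]
    if len(lw): print(' white y',lw[:,1].mean().round(4),len(lw), 'slope',np.degrees(np.polyfit(lw[:,0],lw[:,1],1)[0]).round(2))
    return d,P,Rt
E
python3 - <<'E'
from rel import *
s=monitor.get_state();pos,rv=s['position'],s['tool_rot']
rel('w13',pos,rv)
spin('w13',250,185,303,236)
d=load('w13')
print('yaw tool y', np.degrees(np.arctan2(*(R.from_rotvec(rv).apply([0,1,0])[:2][::-1]))))
E
```

```text
knob tool-frame pts 2577 pct [[-0.0168, -0.0115, -0.0302], [0.0034, -0.0089, -0.0291], [0.015, 0.0008, -0.0278], [0.0194, 0.011, -0.0071], [0.0212, 0.0139, 0.0028]]
 x max along centre [0.021  0.0212 0.0217] y range at mid [-0.0114  0.0136]
 white y 0.0014 451 slope 0.11
flange ctr [ 0.6415 -0.0025] res 0.003184739968417445
tick 69 [0.00624322 0.002447  ] ang 21.402450021330253
top pts 224 [ 0.6431 -0.0019  0.0974] z 0.09760455722106416
D centroid at z.098 330 [ 0.6423 -0.0023] offset vs flange [0.0008 0.0002] ang to ctr -166.9043744419141
yaw tool y -69.96644956630138
```

```bash
python3 -m pendant '[[[0,0,0],[0.0035,-0.0015,0.02],1],[[0,0,0],[0,0,0.022],1],[[0,0,0],[0,0,0.02],1],[[0,0,0],[0,0,0],1],[[0,0,0],[0,0,0],1]]'; python3 - <<'E'
from rel import *
d=shot('wrist','w14'); d=shot('side','s9')
cv2.imwrite('pics/s9c.png',cv2.resize(d['color'][150:220,250:330,::-1],None,fx=9,fy=9,interpolation=cv2.INTER_CUBIC))
d=load('w14');cv2.imwrite('pics/w14c.png',cv2.resize(d['color'][160:330,200:360,::-1],None,fx=4,fy=4,interpolation=cv2.INTER_CUBIC)[:600])
s=st();rel('w14',s['position'],s['tool_rot'])
E
```

```text
time: 19.85
position: [0.6433, 0.0006, 0.1117]
tool_rot: [-3.093, -0.55, -0.003]
ft_force: [-0.0, -0.1, -0.1]
grip_width: 0.296
{'time': 19.95, 'joint_positions': [-0.8191, 0.5859, 1.0668, 1.6331, -0.5382, 1.2444, -0.864], 'qd': [-0.0011, -0.003, -0.0002, -0.0006, -0.0008, -0.0003, 0.0002], 'joint_torque': [-0.0304, -42.1446, 15.643, -26.0237, -0.0699, -0.03, 0.0001], 'position': [0.6437, 0.0006, 0.1124], 'tool_rot': [-3.0924, -0.5502, -0.0048], 'ft_force': [0.4335, -0.1942, -0.6832], 'torque': [-0.1128, 0.1636, 0.0515], 'grip_width': 0.2985}
knob tool-frame pts 2776 pct [[-0.0165, -0.0121, -0.0299], [0.0033, -0.0092, -0.0289], [0.0143, 0.001, -0.0275], [0.0194, 0.0116, -0.0019], [0.0212, 0.0177, 0.0389]]
 x max along centre [0.0211 0.0212 0.0216] y range at mid [-0.012   0.0177]
 white y 0.0035 621 slope -11.82
```

View pics/s9c.png

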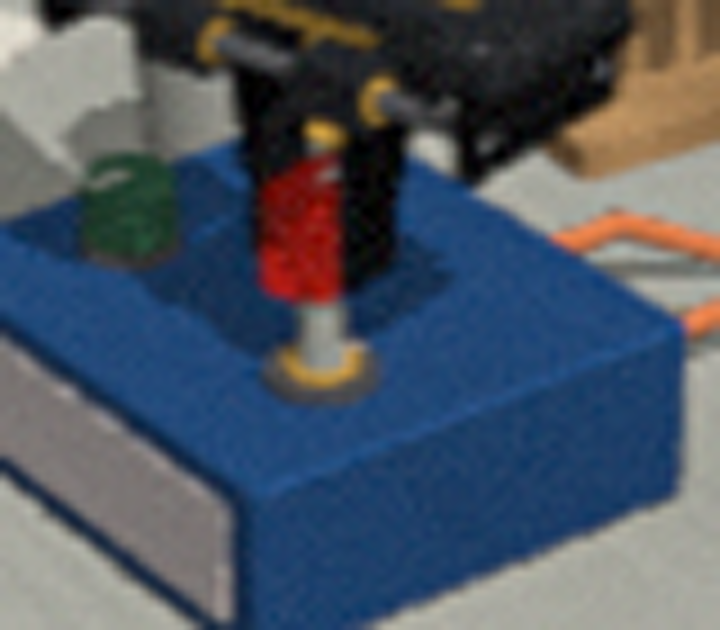

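View pics/w14c.png

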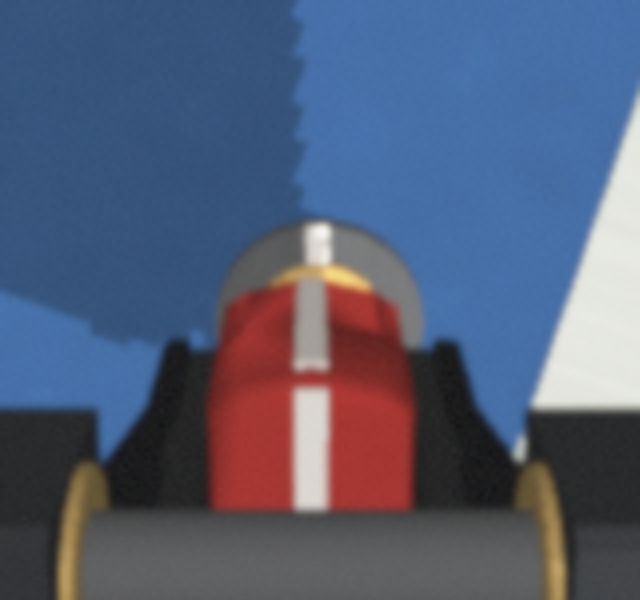

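```bash
python3 - <<'E'
from rel import *
from scipy.optimize import least_squares
s=monitor.get_state();pos=np.array(s['position']);Rt=R.from_rotvec(s['tool_rot'])
d=load('w14');c=d['color'].astype(int)
v0,v1,u0,u1=200,248,240,320
q=c[v0:v1,u0:u1];gray=(q.max(2)-q.min(2)<40)&(q.max(2)>60)
pts=[]
for v in range(v0+10,v1-5):
    row=c[v];bl=(row[:,2]-row[:,0]>35)
    us=np.where(~bl[u0:u1])[0]+u0
    if v<238 and len(us): pts+= [(us.min()-.5,v),(us.max()+.5,v)]
for u in range(256,303):
    bl=c[:,u,2]-c[:,u,0]>35; vs=np.where(~bl[205:240])[0]
    if len(vs): pts.append((u,205+vs.min()-.5))
W=plane(d,pts,.074); L=W[:,:2]
f=least_squares(lambda x:np.hypot(L[:,0]-x[0],L[:,1]-x[1])-.019,[.643,-.001],loss='soft_l1',f_scale=.0004)
print('flange world',f.x,np.abs(f.fun).mean(),len(L)); t=Rt.inv().apply(np.r_[f.x,.074]-pos);print('tool frame',t)
# knob white line on top & faces in tool frame
P=xyz(d)
for (u,v) in [(278,262),(278,280),(278,235),(278,245)]: print(u,v,Rt.inv().apply(P[v,u]-pos).round(4))
for v in (222,216,220): 
    us=[u for u in range(255,305) if c[v,u].min()>150]; 
    if us: print('tick',v,us,Rt.inv().apply(plane(d,[(np.mean(us),v)],.074)[0]-pos).round(4))
for v in (262,270,280):
    us=[u for u in range(265,295) if c[v,u].min()>150]; print('line',v,us, Rt.inv().apply(plane(d,[(np.mean(us),v)],pos[2]+.029)[0]-pos).round(4))
    rs=[u for u in range(240,315) if c[v,u,0]>2*c[v,u,1] and c[v,u,0]>80]; print(' red',rs[0],rs[-1],Rt.inv().apply(plane(d,[(rs[0]-.5,v),(rs[-1]+.5,v)],pos[2]+.029)-pos).round(4).tolist())
# side
S=load('s9');PS=xyz(S);c=S['color'].astype(int)
red=(c[...,0]>90)&(c[...,0]>2.2*c[...,1])&(c[...,2]<90); red[:, :270]=0;red[:,300:]=0;red[:160]=0;red[200:]=0
q=PS[red];print('side red',red.sum(),Rt.inv().apply(q-pos).min(0).round(4),Rt.inv().apply(q-pos).max(0).round(4))
E
```

```text
flange world [ 0.64406449 -0.0012175 ] 0.00019988176147727512 93
tool frame [-0.00040068  0.00185235  0.03839197]
278 262 [ 0.0157  0.001  -0.0289]
278 280 [ 0.0052  0.001  -0.028 ]
278 235 [ 0.0211  0.001  -0.0065]
278 245 [ 0.0213  0.001  -0.0209]
tick 222 [276, 277, 278, 279, 280, 281, 282] [0.0131 0.0018 0.0384]
tick 216 [277, 278, 279, 280, 281, 282] [0.0176 0.0021 0.0384]
tick 220 [276, 277, 278, 279, 280, 281, 282] [0.0146 0.0018 0.0384]
line 262 [274, 275, 276, 277, 278, 279, 280, 281] [ 0.0158  0.0008 -0.029 ]
 red 252 303 [[0.0158, -0.0121, -0.029], [0.0158, 0.0136, -0.029]]
line 270 [274, 275, 276, 277, 278, 279, 280, 281] [ 0.0114  0.0008 -0.029 ]
 red 252 303 [[0.0114, -0.0122, -0.029], [0.0114, 0.0137, -0.029]]
line 280 [274, 275, 276, 277, 278, 279, 280, 281] [ 0.0058  0.0008 -0.029 ]
 red 252 303 [[0.0058, -0.0123, -0.029], [0.0058, 0.0138, -0.029]]
side red 113 [-0.0253 -0.0102 -0.0315] [0.0164 0.0198 0.0078]
```

```bash
python3 -m pendant '[[[0,0,0],[-0.0016,0.0011,0.004],1],[[0,0,0],[0,0,0.004],1],[[0,0,0],[0,0,0.002],1],[[0,0,0],[0,0,0],1]]'; python3 -m pendant '[[[0,0,0],[0,0,0.002],1],[[0,0,0],[0,0,0.001],1],[[0,0,0],[0,0,0],1]]'
```

```text
time: 20.45
position: [0.6418, -0.0007, 0.1013]
tool_rot: [-3.092, -0.55, -0.002]
ft_force: [-0.2, -0.4, -0.2]
grip_width: 0.291
time: 20.82
position: [0.6419, -0.0007, 0.0984]
tool_rot: [-3.092, -0.55, -0.002]
ft_force: [0.2, -0.4, -0.9]
grip_width: 0.296
```

```bash
python3 -m pendant '[[[0,0,0],[0,0,0.002],1],[[0,0,0],[0,0,0.002],1],[[0,0,0],[0,0,0],1]]'; python3 -m pendant '[[[0,0,0],[0,0,0.002],1],[[0,0,0],[0,0,0.002],1],[[0,0,0],[0,0,0],1]]'
```

```text
time: 21.2
position: [0.6418, -0.0007, 0.0942]
tool_rot: [-3.092, -0.55, -0.002]
ft_force: [-0.3, 0.8, 0.5]
grip_width: 0.294
time: 21.58
position: [0.6418, -0.0007, 0.0903]
tool_rot: [-3.092, -0.55, -0.002]
ft_force: [-0.0, 0.6, -0.0]
grip_width: 0.298
```

```bash
python3 - <<'E'
from h import *
d=shot('side','s10')
cv2.imwrite('pics/s10c.png',cv2.resize(d['color'][150:220,250:330,::-1],None,fx=9,fy=9,interpolation=cv2.INTER_CUBIC))
E
```

```text
(no output)
```

View pics/s10c.png

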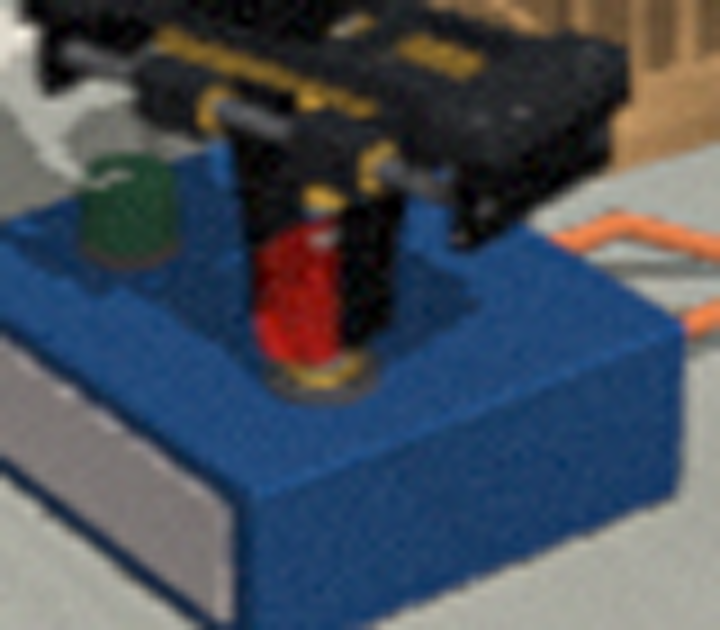

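```bash
python3 -m pendant '[[[0,0,0],[0,0,0.002],1],[[0,0,0],[0,0,0.001],1],[[0,0,0],[0,0,0],1]]'; python3 -m pendant '[[[0,0,0],[0,0,0.002],1],[[0,0,0],[0,0,0],1]]';python3 -m pendant '[[[0,0,0],[0,0,0.002],1],[[0,0,0],[0,0,0],1]]';python3 -m pendant '[[[0,0,0],[0,0,0.002],1],[[0,0,0],[0,0,0],1]]'
```

```text
time: 22.0
position: [0.6419, -0.0007, 0.0874]
tool_rot: [-3.092, -0.55, -0.002]
ft_force: [-0.7, 0.2, -0.4]
grip_width: 0.298
time: 22.25
position: [0.6421, -0.0007, 0.0859]
tool_rot: [-3.092, -0.55, -0.003]
ft_force: [-0.6, -0.3, 3.0]
grip_width: 0.295
time: 22.5
position: [0.6422, -0.0008, 0.084]
tool_rot: [-3.092, -0.55, -0.003]
ft_force: [-2.1, 1.3, 5.6]
grip_width: 0.296
time: 22.75
position: [0.6422, -0.0008, 0.0824]
tool_rot: [-3.092, -0.55, -0.003]
ft_force: [-2.0, 0.8, 7.4]
grip_width: 0.292
```

Contact at about 0.0865 and the force is following the spring. I'll keep pressing to the stop.

```bash
python3 -m pendant '[[[0,0,0],[0,0,0.002],1],[[0,0,0],[0,0,0],1]]' 55;python3 -m pendant '[[[0,0,0],[0,0,0.001],1],[[0,0,0],[0,0,0],1]]';python3 -m pendant '[[[0,0,0],[0,0,0.001],1],[[0,0,0],[0,0,0],1]]'
```

```text
time: 23.0
position: [0.6422, -0.0008, 0.0809]
tool_rot: [-3.091, -0.55, -0.003]
ft_force: [-4.0, -0.1, 10.3]
grip_width: 0.3
time: 23.25
position: [0.6422, -0.0008, 0.0809]
tool_rot: [-3.091, -0.55, -0.004]
ft_force: [-5.9, 1.8, 16.9]
grip_width: 0.291
time: 23.5
position: [0.6423, -0.0007, 0.0808]
tool_rot: [-3.09, -0.55, -0.004]
ft_force: [-7.2, 2.4, 21.4]
grip_width: 0.296
```

```bash
python3 -m pendant '[[[0,0,0],[0,0,0],1],[[0,0,0],[0,0,0],1],[[0,0,0],[0,0,0],1],[[0,0,0],[0,0,0],1],[[0,0,0],[0,0,0],1],[[0,0,0],[0,0,0],1]]'; python3 - <<'E'
from h import *
d=shot('side','s11')
a=cv2.resize(d['color'][140:240,190:330,::-1],None,fx=5,fy=5,interpolation=cv2.INTER_CUBIC);cv2.imwrite('pics/s11c.png',a)
shot('wrist','w15'); shot('top','t4')
P=xyz(d);c=d['color'].astype(int)
m=(abs(P[...,0]-.444)<.02)&(abs(P[...,1]-.0325)<.06)&(P[...,2]>.06)&(c.sum(2)<110);q=P[m]
_,_,vt=np.linalg.svd(q-q.mean(0),full_matrices=False);n=vt[2]*np.sign(vt[2][0]);print(len(q),'shield n',n.round(3),'top z',q[:,2].max(),q.mean(0))
E
```

```text
time: 24.25
position: [0.6423, -0.0008, 0.0809]
tool_rot: [-3.09, -0.55, -0.004]
ft_force: [-8.7, 0.8, 22.0]
grip_width: 0.292
248 shield n [ 0.995  0.096 -0.012] top z 0.5050755730051744 [0.44071537 0.02450122 0.13606146]
```

View pics/s11c.png

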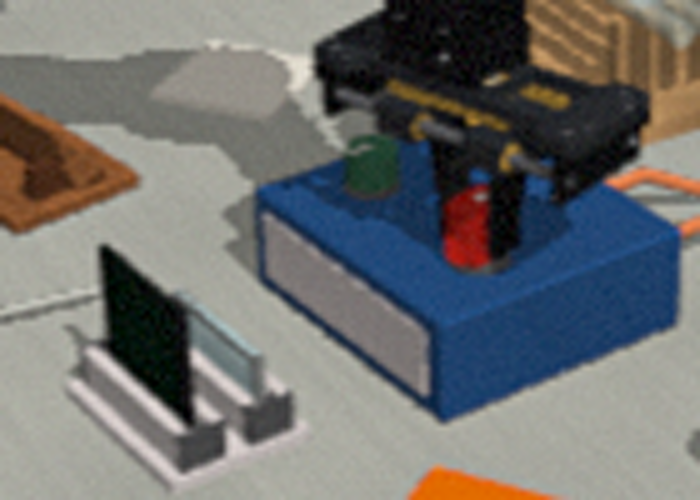

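View pics/w15.png

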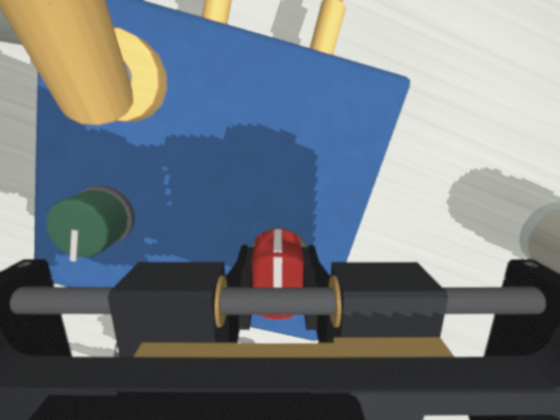

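View pics/t4.png

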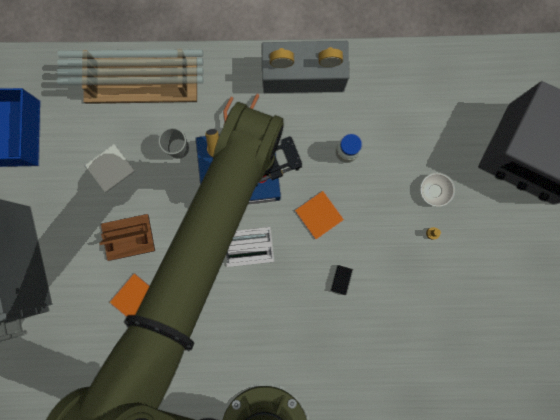

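```bash
python3 -c "
from bench import order; print(order.close_job())"
```

```text
the job is handed in; nothing more can be done
None
```

The job is done and handed in at about 24.4 s of the 64 s allowed, with the arm still holding the knob pressed down.

**Shield:**
- I drew it out of the wooden stand along its own z and lowered it into the rack's empty slot.
- It touched the floor at TCP z 0.0637 m, as worked out beforehand, and I let go.
- The last side picture shows it standing in the slot, almost upright. The clear plate is still standing beside it.

**Knob:**
- I gripped it on its flat sides, turned it to about 20° to match the shaft's flat, and it slid on with almost no force.
- The push began at TCP z 0.087 to 0.086 m and followed the spring, about 3 N rising to 10 N. It stopped dead at 0.0809 m, roughly 6 mm lower, which matches the valve's stop.
- It is held there with about 22 N down and a 55 N grip.

**Checks that disagreed:**
- The wrist camera put things held in the gripper 1 to 2 mm away from the arm's own reading. I lined up both fits by comparing parts within the same picture.
- About 9 N of sideways force remains at the wrist while pressing.
- The shield's top height could not be read from the last side picture because arm pixels got into the measurement. That it is seated rests on the earlier floor contact and how it looks.

The other objects look unmoved in the last top view, apart from the screwdriver, which the arm mostly hides there. The hand-in reported no verdict.

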